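Spring the slatted shelf back into its stand

TASK

Fit the slatted wooden plant shelf into the sprung stand: hold it tilted, gently push one end into one sprung jaw, lower its other end past the lip of the other jaw on to that jaw's ledge, and let go so that the springs centre it. It must end lying flat on both ledges, held under both lips and about evenly across the jaws; work gently (do not ram a jaw against its stop or bear down hard on a lip) and leave the other things on the table where they are.

Things in the scene. Friction and masses are not known exactly. Their poses are not given: they have to be found in the camera images.
- shelf_grip (a point): point inside the shelf's handle, a darker wooden rib on the middle of the shelf: 50 mm long (shelf x), 14 mm thick (shelf y), rising 38 mm above the slats; pinch it across its 14 mm. The point is at the middle of the shelf's length and width, 29 mm above its underside (22 mm above the slats' top, 16 mm below the rib's top). z is the shelf's upward normal.
- shelf_under (a point): centre of the underside of the shelf: a loose light-wood slatted board 160 mm long (x), 64 mm wide (y), 7 mm thick, about 80 g (varies), lying flat on the table at the start. It is symmetric: either end may go into either jaw.
- stand: sprung stand, fixed to the table: white base plate 310 mm long (x), 120 mm wide (y), with a metal bridge that carries two grey jaws facing each other along x. Origin: centre of the base's underside, z up. The bridge with both jaws may sit from -16 to +16 mm along x from the base's middle (held very stiffly there); this offset is not measured: feel or see it. Across, jaws are centred at y = 0.
- jaw_plus (a point): where the +x jaw's back wall is if the bridge sits mid-way (true: up to 16 mm off along x): 78 mm from the bridge's centre, half-way up the slot. Jaw 60 mm wide (y); measured in from this wall, its ledge below is 18 mm long, top 50 mm above the table; its lip above is 6 mm long, from 62 to 66 mm above the table. The slot is 12 mm high. Axes as the stand's.
- jaw_minus (a point): the same for the -x jaw, its mirror image. At rest the walls are 156 mm apart, 4 mm less than the shelf's length. Behind each jaw, 30 to 54 mm out from its wall, is a housing 64 mm wide, top 62 mm above the table; between the jaws the bridge's bar is 24 mm high. Axes as the stand's.
- stand_seat (a point): middle of the stand at ledge height, 50 mm up. Each jaw slides out 15 mm to a hard stop: 2.5 N to start, then 0.5 N/mm (10 N at the stop), plus damping 0.06 N per mm/s: push slowly. A jaw must be pushed out 10 to 15 mm (best 12 to 13) for the other end to pass the other lip. Seated: shelf underside at this height, each jaw about 2 mm out. Over 30 N on the stand damages it.
- dibber_center (a point): wooden dibber with a steel point lying on the table, 170 mm long, 26 mm thick, long axis along its x; point on its axis line; a bystander to leave where it is
- clay_center (a point): small clay pot, 66 mm across the rim, 58 mm tall; point on its axis 29 mm up; a bystander to leave where it is
Not all that is in view belongs to the job. There is more than one size of the part that bears shelf_grip; the job needs the middle-sized.

How it is judged:
By the outcome, as a careful person would: the job done as asked, in the order asked, and still so for the second after the job is handed in, with the robot touching nothing.
It also fails if it takes over 69 s, if anything falls off the work surface, if the arm or the gripper's body presses on something with over 40 N, if the wrist force passes 120 N, or if a joint passes its speed limit or range.

ROBOT

A 7-joint arm with a two-finger parallel gripper is mounted at the origin on the work surface. World frame = base frame: x ahead of the robot, y to its left, z up, the work surface at z = 0. Lengths are in mm, angles in rad, forces in N, time in s.
With the tool pointing down it reaches from about 400 to 900 mm from the base axis. Payload 5.5 kg.
Tool frame: the origin (TCP) lies at the very end of the fingers, on their centre line; the grasp point (between the pads) lies 19 mm behind it; x points along the fingers, y is the direction in which the jaws open and shut, and the axes are right-handed (so a half turn about x gives the same grasp; the last joint's range is limited). The gripper opens to 92 mm and grips with 3 to 60 N. Pads are 19 mm wide; open, the fingers measure 130 mm over their backs; the gripper's body (75 mm by 190 mm) begins 47 mm behind the grasp point.
Start: joints at [1.427, 0.501, -0.427, 1.55, 0.221, 1.138, -0.21], TCP at [257.219, -596.941, 226.729] pointing down, gripper open.
Joint ranges: [-2.88, 2.88], [-0.31, 2.03], [-1.54, 1.56], [0.2, 2.42], [-1.41, 4.55], [0.19, 2.02], [-2.57, 2.57]. Speed limits (rad/s): [2.57, 2.57, 3.14, 3.14, 3.14, 3.14, 3.14].

INTERFACE

Orientations are given as a unit quaternion [w, x, y, z].
In Python, from station import env, eyes gives the robot as it stands.
- The arm moves only by the tool send_rows, never from a script. Its argument "commands" is a list of rows, each an object with "gripper": the finger opening in mm, from 0 to 91.8; "xyz": the shift along the tool's x, y, z in mm, a list of three; "roll": the turn about the tool's x in degrees. In form: [{"gripper": gripper, "xyz": [dx, dy, dz], "roll": roll}, ...]. A call has 1 to 10 rows; each row shifts and turns the commanded pose from where the row before left it, along the tool's axes as they then stand; what a row does not reach is not made up. A row lasts 1/10 s, in which the tool goes at most 50 mm and 8.59 degrees, less where a joint would pass 70% of its speed; a pose out of reach is approached as far as the arm can. A call is refused whole if a number of a shift passes 50 or a number of a turn 8.59, either way. A call with a gripper value outside its range is refused whole. The fingers move at their own pace and stop on an object; "squeeze" is the grip in N (left out, the last holds). Time passes only in rows, so rows that do not move let the fingers close. It gives the time, the measured TCP pose, the force and the opening at its end, in the units of the state.
- env.observe(): the state, without advancing time (a new reading comes with each control period).
- eyes.snapshot(name): name is "scene" or "top" or "wrist"; returns (picture, depth): 400x640x3 uint8, blue, green, red; 400x640 float32, mm along the optical axis (not along the pixel's ray), 0 where there is no reading.
- eyes.camera_info(name): a dict with "fx", "fy", "cx", "cy" (pixels), "distortion" ([k1, k2, p1, p2, k3] as OpenCV has them; the pictures are not rectified), "R" (3x3) and "t" (3): a world point X has camera coordinates R X + t. Camera axes: x right, y down, z forward; pixel columns grow to the right and rows downward; lengths in mm; the calibration is good to about 2 mm. A picture is of the moment at which its call begins: read the wrist's pose just before it. camera_info takes no time and is no camera call; for the wrist camera it gives the pose at the moment of the call.
- env.close_job(): hands the job in, once; it reports no verdict.
The state is a dict: "clock": time; "qpos": joint angles; "dq": joint speeds; "effort": joint torques, N m; "eef_pos": TCP position; "tcp_rot": TCP orientation; "contact_force": force on the tool from outside, world axes, zero at the start; "ft_torque": the same for the moment, N m; "grip_width": finger opening in mm.
Only numpy, scipy, OpenCV 4.12 (cv2) and the standard library are available. Lean on these libraries where they do the work, as an engineer would, in place of code of your own. Each camera call takes 0.05 s, during which the arm holds its last target.

## Working session

There is one attempt and no reset: what is moved stays moved. The work goes in short steps, Python scripts to look and compute and a tool call to move; the robot and the scene stay as the last step left them, time stands still between calls to the robot, and variables do not carry over. Pictures are saved under pics/ and viewed, and the job is handed in when it is done.

Besides the shell and the picture viewer there is one more tool, called as name(argument=value, ...) on one line, values as JSON. send_rows: Moves the arm, as the interface text tells. Its arguments: {"type":"object","properties":{"commands":{"type":"array"},"squeeze":{"type":"number"}},"required":["commands"]}

```bash
ls; mkdir -p pics; python3 - <<'E'
from station import env, eyes
import cv2
print(env.observe())
for n in("scene","top","wrist"):
    p,d=eyes.snapshot(n); cv2.imwrite(f"pics/{n}0.png",p)
    import numpy as np; np.save(f"pics/{n}0.npy",d)
    print(n,eyes.camera_info(n))
E
```

```text
pics
{'clock': 0.0, 'qpos': array([ 1.42720899,  0.5018474 , -0.42676146,  1.55147228,  0.22081897,
        1.13828408, -0.21029312]), 'dq': array([ 4.59222921e-04,  1.36383297e-03,  5.99911828e-04,  4.59900260e-04,
        2.97217459e-04,  7.71304053e-04, -7.54449454e-06]), 'effort': array([ 1.28299953e-04, -5.66597843e+01, -5.81602871e+00, -2.79122275e+01,
       -6.86082873e-02,  3.08210787e-02,  2.06060658e-04]), 'eef_pos': array([ 256.83747197, -596.33365127,  225.66673537]), 'tcp_rot': array([-0.14216921, -0.69240026, -0.14352686,  0.69265419]), 'contact_force': array([-0.00429277, -0.1974025 , -0.51951847]), 'ft_torque': array([ 0.01975805, -0.0472868 , -0.00531648]), 'grip_width': 91.61899824396261}
scene {'fx': 490.3842087788748, 'fy': 490.3842087788748, 'cx': 311.54139662988536, 'cy': 196.04727664396762, 'distortion': array([0.01161731, 0.        , 0.        , 0.        , 0.        ]), 'R': array([[ 8.70035393e-01,  4.92989247e-01,  1.29058334e-04],
       [ 4.04181818e-01, -7.13156667e-01, -5.72751801e-01],
       [-2.82268440e-01,  4.98366502e-01, -8.19728832e-01]]), 't':
[... 163 characters left out ...]
stortion': array([-0.10876903,  0.        ,  0.        ,  0.        ,  0.        ]), 'R': array([[-0.01571097, -0.99984434,  0.00802887],
       [-0.99787614,  0.01517135, -0.06334851],
       [ 0.06321684, -0.00900709, -0.99795917]]), 't': array([  40.08338677,  485.35671973, 1008.17548843])}
wrist {'fx': 341.5527138623378, 'fy': 341.5527138623378, 'cx': 327.3393538531399, 'cy': 196.31179846336207, 'distortion': array([-0.02442542,  0.        ,  0.        ,  0.        ,  0.        ]), 'R': array([[ 0.39633063, -0.91810567, -0.00200408],
       [-0.88489413, -0.38257377,  0.26570602],
       [-0.24471291, -0.10353404, -0.96405202]]), 't': array([-650.03306999,  -34.56780259,  389.40856587])}
```

View pics/top0.png

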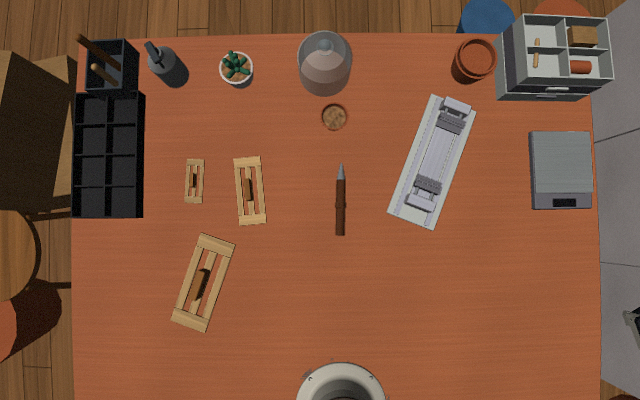

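View pics/scene0.png

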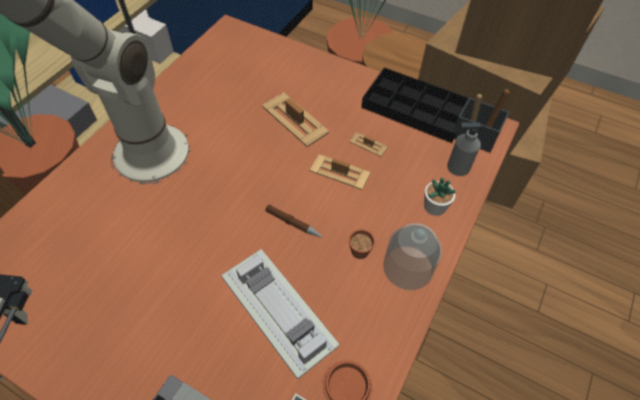

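Three shelves in the top view: small (194,181), middle (250,190), large (203,283). The middle one should measure 160x64; I'll check this in enlarged crops.

```bash
cat > h.py <<'E'
import numpy as np, cv2
def ray(info,px):
    K=np.array([[info['fx'],0,info['cx']],[0,info['fy'],info['cy']],[0,0,1]])
    u=cv2.undistortPoints(np.array([[px]],float),K,info['distortion'])[0,0]
    R,t=np.array(info['R']),np.array(info['t'])
    return -R.T@t, R.T@np.array([u[0],u[1],1])
def at(info,px,z):
    o,d=ray(info,px); return o+d*(z-o[2])/d[2]
def proj(info,X):
    K=np.array([[info['fx'],0,info['cx']],[0,info['fy'],info['cy']],[0,0,1]])
    r,_=cv2.Rodrigues(np.array(info['R'])); return cv2.projectPoints(np.array(X,float).reshape(-1,3),r,np.array(info['t']),K,info['distortion'])[0][:,0]
E
python3 - <<'E'
import cv2
p=cv2.imread("pics/top0.png")
a=cv2.resize(p[145:240,175:280],None,fx=6,fy=6,interpolation=cv2.INTER_CUBIC); cv2.imwrite("pics/c1.png",a)
a=cv2.resize(p[85:240,380:485],None,fx=3.8,fy=3.8,interpolation=cv2.INTER_CUBIC); cv2.imwrite("pics/c2.png",a)
E
```

```text
(no output)
```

View pics/c1.png

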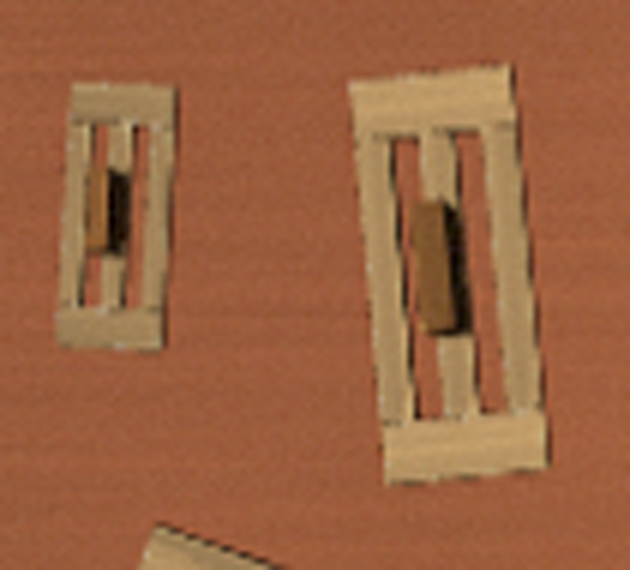

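View pics/c2.png

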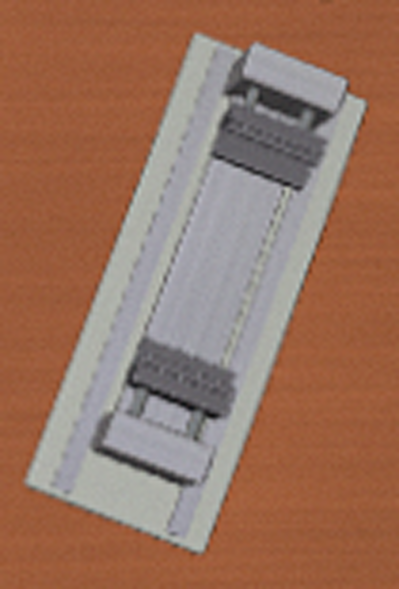

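c1: left shelf is much smaller; the right one (corners ~ (349,82),(512,66),(546,465),(386,482)) is the candidate. c2: stand with jaws, bridge offset towards one end.

```bash
python3 - <<'E'
from station import eyes
import numpy as np
from h import *
T=eyes.camera_info("top"); d=np.load("pics/top0.npy")
def c(u,s,ox,oy): return ((u[0]+.5)/s-.5+ox,(u[1]+.5)/s-.5+oy)
P=[at(T,c(u,6,175,145),7) for u in[(349,82),(512,66),(546,465),(386,482)]]
P=np.array(P); print(P.round(1)); print("mean",P.mean(0).round(1),"edges",[np.linalg.norm(P[i]-P[i-1]).round(1) for i in range(4)])
v=(P[0]+P[1]-P[2]-P[3])/2; print("ang x",np.degrees(np.arctan2(v[1],v[0])), "w", np.degrees(np.arctan2(*(P[0]+P[3]-P[1]-P[2])[[1,0]]))-90)
# rib top z=45 corners
r=np.array([at(T,c(u,6,175,145),45) for u in[(416,200),(444,200),(455,330),(425,332)]]);print("rib",r.mean(0).round(1),r.round(1))
S=[(197,33),(366,101),(203,551),(26,485)]
for z in(6,10,14):
  P=np.array([at(T,c(u,3.8,380,85),z) for u in S]);v=(P[0]+P[1]-P[2]-P[3])/2
  print(z,"stand",P.mean(0).round(1),[np.linalg.norm(P[i]-P[i-1]).round(1) for i in range(4)],np.degrees(np.arctan2(v[1],v[0])))
R,t=T['R'],T['t']
def pw(u,v):
  o,dd=ray(T,(u,v)); return o+dd*d[v,u]
for p in [(434,97),(397,212),(468,108),(425,180),(440,150),(459,103),(420,201),(429,184),(452,122),(250,190)]: print(p,pw(*p).round(1))
H1=np.array([at(T,c(u,3.8,380,85),62) for u in[(256,43),(348,80)]]);H2=np.array([at(T,c(u,3.8,380,85),62) for u in[(95,448),(205,485)]])
print(H1,H2)
E
```

```text
[[586.1 245.2   7. ]
 [591.3 180.6   7. ]
 [434.  168.2   7. ]
 [428.2 231.    7. ]]
mean [509.9 206.2   7. ] edges [np.float64(158.5), np.float64(64.9), np.float64(157.8), np.float64(63.1)]
ang x 4.83394397313751 w 4.923427966770632
rib [509.4 205.   45. ] [[534.4 212.1  45. ]
 [534.2 201.5  45. ]
 [484.8 197.5  45. ]
 [484.3 208.9  45. ]]
6 stand [ 573.8 -229.4    6. ] [np.float64(309.4), np.float64(117.0), np.float64(307.4), np.float64(117.9)] -22.331436625892522
10 stand [ 573.2 -228.4   10. ] [np.float64(308.2), np.float64(116.5), np.float64(306.2), np.float64(117.4)] -22.331436625892508
14 stand [ 572.6 -227.3   14. ] [np.float64(307.0), np.float64(116.1), np.float64(305.0), np.float64(117.0)] -22.33143662589252
(434, 97) [ 726.9 -237.4   14.6]
(397, 212) [ 452.6 -139.6   13. ]
(468, 108) [ 686.4 -302.2   64. ]
(425, 180) [ 521.4 -195.2   66.2]
(440, 150) [ 595.4 -242.5   28.6]
(459, 103) [ 698.4 -282.    62.8]
(420, 201) [ 474.6 -182.5   66.1]
(429, 184) [ 512.3 -204.    66.2]
(452, 122) [ 652.8 -261.9   67.5]
(250, 190) [506.8 198.7  42.7]
[[ 715.21008663 -254.88231427   62.        ]
 [ 692.37806635 -310.74425461   62.        ]] [[ 471.94706598 -148.65930282   62.        ]
 [ 449.11226473 -213.51117614   62.        ]]
```

Confirmed: the middle shelf is 158x64 mm as measured, centre (510,206), axis 4.8°. From the housings, the bridge centre is about (582,-232), axis -22.7°, with the bridge ~9 mm toward the far end. Next: tool axes for the moves.

```bash
cat >> h.py <<'E'
from scipy.spatial.transform import Rotation as Ro
def rot(s):
    q=np.array(s['tcp_rot']); return Ro.from_quat([q[1],q[2],q[3],q[0]]).as_matrix()
def st(env):
    s=env.observe(); R=rot(s)
    print("t",round(s['clock'],2),"pos",s['eef_pos'].round(1),"F",s['contact_force'].round(1),"M",s['ft_torque'].round(2),"w",round(s['grip_width'],1))
    yw=np.degrees(np.arctan2(R[1,1],R[0,1])); print("x",R[:,0].round(3),"yawY",yw.round(2),"zaxis",R[:,2].round(3),"j7",s['qpos'].round(2))
    return s,R
def plan(env,target,yawdeg=None):
    """target TCP xyz ; yaw of tool y (mod 180). prints tool-frame shift if translated BEFORE rolling, and roll"""
    s,R=st(env); d=np.array(target)-s['eef_pos']
    print("world d",d.round(1),"tool d",(R.T@d).round(1))
    if yawdeg is not None:
        yw=np.degrees(np.arctan2(R[1,1],R[0,1])); e=(yawdeg-yw+90)%180-90
        # tool x down: positive roll about tool x turns yaw negatively
        print("roll",(-e if R[2,0]<0 else e).round(2))
E
python3 - <<'E'
from station import env
from h import *
plan(env,(510,206,226),94.8)
E
```

```text
t 0.15 pos [ 257.  -596.5  225.9] F [ 0.  -0.3  1.1] M [ 0.01  0.02 -0.02] w 91.5
x [-0.     0.001 -1.   ] yawY -66.69 zaxis [-0.918 -0.396 -0.   ] j7 [ 1.43  0.5  -0.43  1.55  0.22  1.14 -0.21]
world d [2.530e+02 8.025e+02 1.000e-01] tool d [   0.9 -636.8 -549.9]
roll 18.51
```

send_rows(commands=[{"gripper": 91, "xyz": [0, -23, -40], "roll": 0}, {"gripper": 91, "xyz": [0, -23, -40], "roll": 0}, {"gripper": 91, "xyz": [0, -23, -40], "roll": 0}, {"gripper": 91, "xyz": [0, -23, -40], "roll": 0}, {"gripper": 91, "xyz": [0, -23, -40], "roll": 0}, {"gripper": 91, "xyz": [0, -23, -40], "roll": 0}, {"gripper": 91, "xyz": [0, -23, -40], "roll": 0}, {"gripper": 91, "xyz": [0, -23, -40], "roll": 0}, {"gripper": 91, "xyz": [0, 0, 0], "roll": 0}, {"gripper": 91, "xyz": [0, 0, 0], "roll": 0}], squeeze=10)

```text
clock: 1.15
eef_pos: [479.1, -299.7, 226.6]
tcp_rot: [-0.144, -0.692, -0.144, 0.692]
contact_force: [-0.5, -1.1, -0.6]
grip_width: 91.0
```

```bash
python3 - <<'E'
from station import env,eyes
from h import *
plan(env,(510,206,226),94.8)
p,d=eyes.snapshot("wrist"); cv2.imwrite("pics/w1.png",p); np.save("pics/w1.npy",d)
import pickle; pickle.dump(eyes.camera_info("wrist"),open("pics/w1.pkl","wb"))
E
```

```text
t 1.15 pos [ 479.1 -299.7  226.6] F [-0.5 -1.1 -0.6] M [-0.07  0.09 -0.01] w 91.0
x [-0.  0. -1.] yawY -66.47 zaxis [-0.917 -0.399  0.   ] j7 [ 0.96  0.37 -0.57  1.76  0.22  1.07 -0.84]
world d [ 30.9 505.7  -0.6] tool d [   0.8 -451.3 -230.3]
roll 18.73
```

View pics/w1.png

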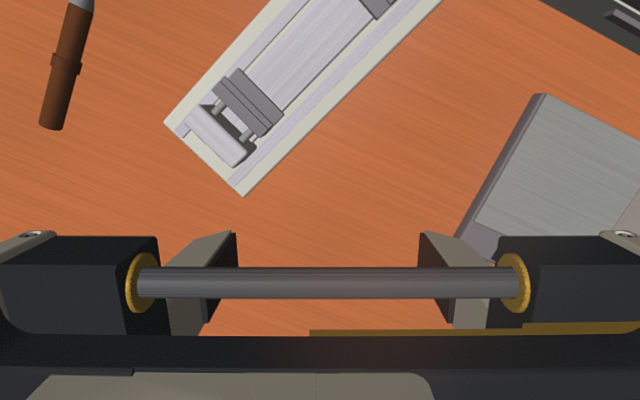

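The wrist view shows the stand's near jaw and housing around (230,130) and the dibber at left (70,60); all clear. Continue to the shelf.

send_rows(commands=[{"gripper": 91, "xyz": [0, -45, -23], "roll": 0}, {"gripper": 91, "xyz": [0, -45, -23], "roll": 0}, {"gripper": 91, "xyz": [0, -45, -23], "roll": 0}, {"gripper": 91, "xyz": [0, -45, -23], "roll": 0}, {"gripper": 91, "xyz": [0, -45, -23], "roll": 0}, {"gripper": 91, "xyz": [0, -45, -23], "roll": 0}, {"gripper": 91, "xyz": [0, -45, -23], "roll": 0}, {"gripper": 91, "xyz": [0, -45, -23], "roll": 0}, {"gripper": 91, "xyz": [0, -45, -23], "roll": 6}, {"gripper": 91, "xyz": [0, 0, 0], "roll": 6}])

```text
clock: 2.2
eef_pos: [507.3, 154.9, 227.4]
tcp_rot: [0.069, 0.704, 0.073, -0.703]
contact_force: [-1.1, -0.2, 0.4]
grip_width: 91.1
```

send_rows(commands=[{"gripper": 91, "xyz": [0, 0, 0], "roll": 6.7}, {"gripper": 91, "xyz": [0, 0, 0], "roll": 0}, {"gripper": 91, "xyz": [0, 0, 0], "roll": 0}])

```text
clock: 2.5
eef_pos: [508.2, 146.0, 226.5]
tcp_rot: [-0.029, -0.706, -0.028, 0.707]
contact_force: [0.3, -1.0, 0.4]
grip_width: 91.0
```

```bash
python3 - <<'E'
from station import env,eyes
from h import *
plan(env,(510,206,10),94.8)
p,d=eyes.snapshot("wrist"); cv2.imwrite("pics/w2.png",p); np.save("pics/w2.npy",d)
import pickle; pickle.dump(eyes.camera_info("wrist"),open("pics/w2.pkl","wb"))
E
```

```text
t 2.5 pos [508.2 146.  226.5] F [ 0.3 -1.   0.4] M [ 0.02  0.01 -0.01] w 91.0
x [-0.    -0.001 -1.   ] yawY -85.38 zaxis [-0.997 -0.081  0.   ] j7 [ 0.26  0.33 -0.71  1.85  0.24  1.05 -2.04]
world d [   1.8   60.  -216.5] tool d [216.5 -59.9  -6.6]
roll -0.18
```

View pics/w2.png

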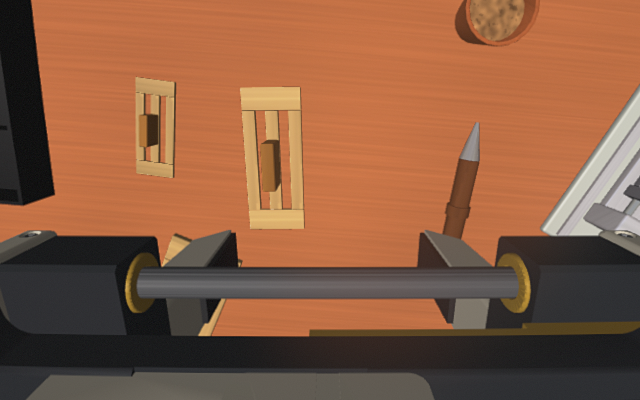

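Wrist picture shows the middle shelf with corners (240,88),(300,87),(304,228),(250,229), its dark rib at (270,165), and the small shelf at left (155,130).

```bash
python3 - <<'E'
from h import *
import pickle
W=pickle.load(open("pics/w2.pkl","rb"))
P=np.array([at(W,u,7) for u in[(240,88),(300,87),(304,228),(250,229)]])
print(P.round(1),P.mean(0).round(1),[np.linalg.norm(P[i]-P[i-1]).round(1) for i in range(4)])
v=P[0]+P[1]-P[2]-P[3];print(np.degrees(np.arctan2(v[1],v[0])))
p=cv2.imread("pics/w2.png");cv2.imwrite("pics/w2c.png",cv2.resize(p[75:240,200:340],None,fx=3.5,fy=3.5,interpolation=cv2.INTER_CUBIC))
E
```

```text
[[586.2 243.9   7. ]
 [592.2 180.7   7. ]
 [434.6 166.5   7. ]
 [428.2 229.8   7. ]] [510.3 205.2   7. ] [np.float64(158.7), np.float64(63.5), np.float64(158.2), np.float64(63.7)]
5.129374239927331
```

View pics/w2c.png

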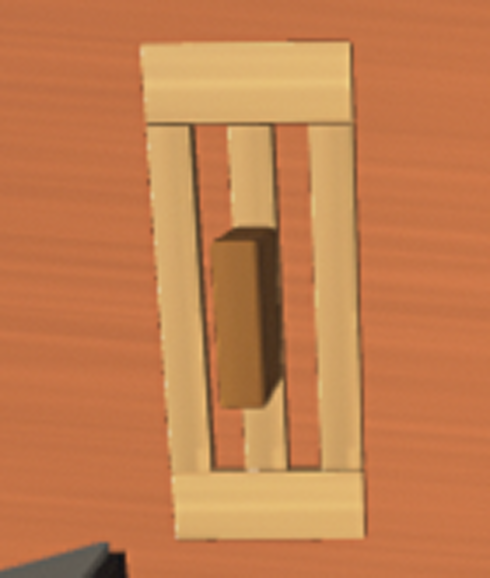

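send_rows(commands=[{"gripper": 91, "xyz": [0, -30, -9.4], "roll": -0.2}, {"gripper": 91, "xyz": [0, -29.3, -9.3], "roll": -0.2}, {"gripper": 91, "xyz": [40, 0, 0], "roll": 0}, {"gripper": 91, "xyz": [40, 0, 0], "roll": 0}, {"gripper": 91, "xyz": [40, 0, 0], "roll": 0}, {"gripper": 91, "xyz": [30, 0, 0], "roll": 0}, {"gripper": 91, "xyz": [20, 0, 0], "roll": 0}, {"gripper": 91, "xyz": [0, 0, 0], "roll": 0}])

```text
clock: 3.35
eef_pos: [519.5, 206.2, 53.7]
tcp_rot: [-0.032, -0.704, -0.03, 0.708]
contact_force: [-0.5, -0.3, 0.5]
grip_width: 90.7
```

```bash
python3 - <<'E'
from station import env,eyes
from h import *
plan(env,(522,206.5,10),95)
p,d=eyes.snapshot("wrist"); cv2.imwrite("pics/w3.png",p)
E
```

```text
t 3.35 pos [519.5 206.2  53.7] F [-0.5 -0.3  0.5] M [ 0.05 -0.03 -0.  ] w 90.7
x [-0.006 -0.002 -1.   ] yawY -84.98 zaxis [-0.996 -0.087  0.006] j7 [ 0.03  0.62 -0.59  1.89  0.48  0.78 -2.3 ]
world d [  2.5   0.3 -43.7] tool d [43.7 -0.2 -2.7]
roll 0.02
```

View pics/w3.png

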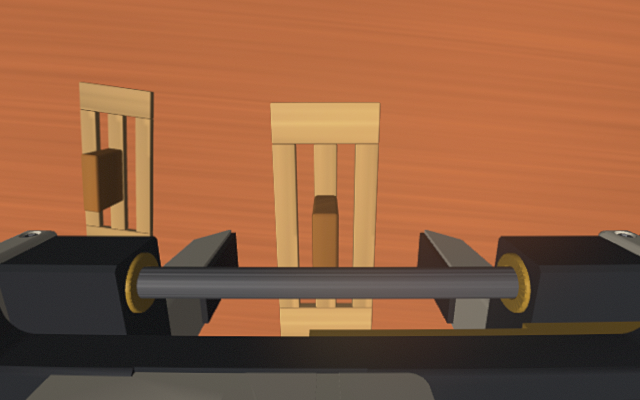

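Rib (325,230) is centred between the fingers (237 and 419 → 328). Descend and close gently.

send_rows(commands=[{"gripper": 91, "xyz": [20, 0, -1.3], "roll": 0}, {"gripper": 91, "xyz": [15, 0, -1.2], "roll": 0}, {"gripper": 91, "xyz": [7.5, 0, 0], "roll": 0}, {"gripper": 91, "xyz": [0, 0, 0], "roll": 0}, {"gripper": 91, "xyz": [0, 0, 0], "roll": 0}])

```text
clock: 3.9
eef_pos: [524.4, 208.7, 14.8]
tcp_rot: [0.031, 0.707, 0.031, -0.706]
contact_force: [-0.6, -0.6, -0.0]
grip_width: 91.2
```

send_rows(commands=[{"gripper": 40, "xyz": [0, 0, 0], "roll": 0}, {"gripper": 25, "xyz": [0, 0, 0], "roll": 0}, {"gripper": 12, "xyz": [0, 0, 0], "roll": 0}, {"gripper": 12, "xyz": [0, 0, 0], "roll": 0}, {"gripper": 12, "xyz": [0, 0, 0], "roll": 0}, {"gripper": 12, "xyz": [0, 0, 0], "roll": 0}, {"gripper": 10, "xyz": [0, 0, 0], "roll": 0}], squeeze=3)

```text
clock: 4.6
eef_pos: [524.1, 208.5, 14.2]
tcp_rot: [-0.031, -0.706, -0.031, 0.706]
contact_force: [-0.1, 0.7, 0.5]
grip_width: 39.6
```

send_rows(commands=[{"gripper": 36, "xyz": [3, 1.8, 2], "roll": 0}, {"gripper": 30, "xyz": [0, 0, 0], "roll": 0}, {"gripper": 24, "xyz": [0, 0, 0], "roll": 0}, {"gripper": 10, "xyz": [0, 0, 0], "roll": 0}, {"gripper": 10, "xyz": [0, 0, 0], "roll": 0}, {"gripper": 10, "xyz": [0, 0, 0], "roll": 0}, {"gripper": 10, "xyz": [0, 0, 0], "roll": 0}, {"gripper": 10, "xyz": [0, 0, 0], "roll": 0}])

```text
clock: 5.4
eef_pos: [522.3, 206.7, 11.3]
tcp_rot: [0.031, 0.707, 0.031, -0.706]
contact_force: [0.7, 0.5, -0.2]
grip_width: 13.8
```

```bash
python3 - <<'E'
from station import env,eyes
from h import *
plan(env,(522,206.5,10),95)
p,d=eyes.snapshot("wrist"); cv2.imwrite("pics/w4.png",p)
E
```

```text
t 5.4 pos [522.3 206.7  11.3] F [ 0.7  0.5 -0.2] M [ 0.11 -0.01 -0.  ] w 13.8
x [ 0.  0. -1.] yawY -84.99 zaxis [-0.996 -0.087 -0.   ] j7 [-0.    0.68 -0.54  1.9   0.53  0.7  -2.35]
world d [-0.3 -0.2 -1.3] tool d [1.3 0.2 0.3]
roll 0.01
```

View pics/w4.png

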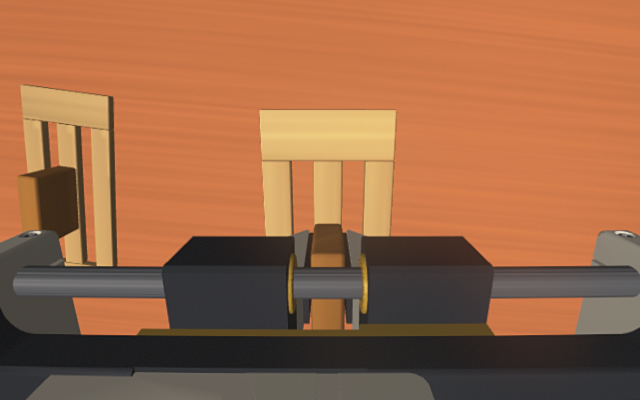

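Gripped at 13.8 mm, rib (328,230) between the pads. Lift slowly with the soft grip so the heavy (near) end sags.

send_rows(commands=[{"gripper": 10, "xyz": [-3, 0, 0], "roll": 0}, {"gripper": 10, "xyz": [-4, 0, 0], "roll": 0}, {"gripper": 10, "xyz": [-4, 0, 0], "roll": 0}, {"gripper": 10, "xyz": [-5, 0, 0], "roll": 0}, {"gripper": 10, "xyz": [-5, 0, 0], "roll": 0}, {"gripper": 10, "xyz": [-5, 0, 0], "roll": 0}, {"gripper": 10, "xyz": [-5, 0, 0], "roll": 0}, {"gripper": 10, "xyz": [0, 0, 0], "roll": 0}])

```text
clock: 6.25
eef_pos: [522.9, 206.9, 43.2]
tcp_rot: [0.031, 0.707, 0.031, -0.706]
contact_force: [-1.4, -0.2, -0.9]
grip_width: 14.2
```

```bash
python3 - <<'E'
from station import env,eyes
from h import *
st(env)
p,d=eyes.snapshot("wrist"); cv2.imwrite("pics/w5.png",p); np.save("pics/w5.npy",d)
W=eyes.camera_info("wrist")
p2,d2=eyes.snapshot("scene"); cv2.imwrite("pics/s5.png",cv2.resize(p2[110:220,270:430],None,fx=4.5,fy=4.5,interpolation=cv2.INTER_CUBIC))
E
```

```text
t 6.25 pos [522.9 206.9  43.2] F [-1.4 -0.2 -0.9] M [0.13 0.01 0.02] w 14.2
x [ 0.001  0.001 -1.   ] yawY -84.99 zaxis [-0.996 -0.087 -0.001] j7 [ 0.02  0.64 -0.58  1.9   0.49  0.75 -2.32]
```

View pics/w5.png

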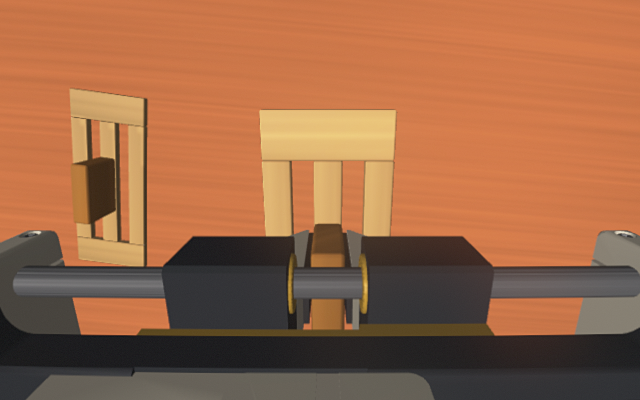

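View pics/s5.png

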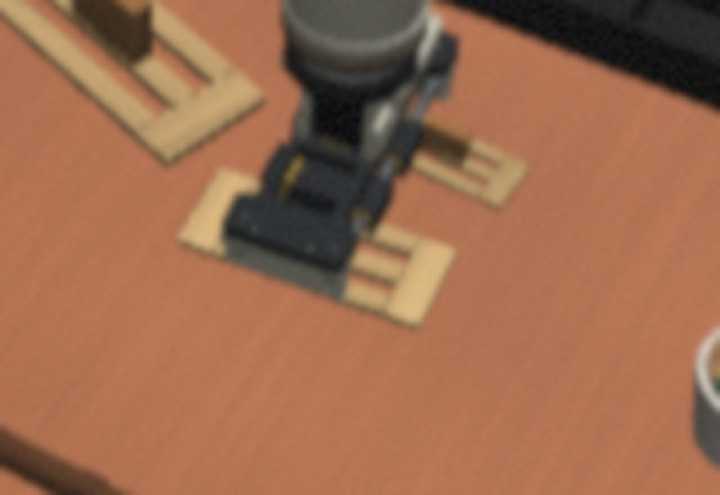

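The lifted shelf stayed flat (far edge still at row 110): pad friction holds it. So I'll tilt it by gently setting its far end on the fixed near housing top (62 mm) and lowering. First lift and transfer with a firmer grip.

send_rows(commands=[{"gripper": 10, "xyz": [0, 0, 0], "roll": 0}, {"gripper": 10, "xyz": [-30, 0, 0], "roll": 0}, {"gripper": 10, "xyz": [-35, 0, 0], "roll": 0}, {"gripper": 10, "xyz": [-35, 0, 0], "roll": 0}, {"gripper": 10, "xyz": [0, 20, 8], "roll": 0}, {"gripper": 10, "xyz": [0, 36, 14], "roll": 0}, {"gripper": 10, "xyz": [0, 40, 16], "roll": 0}, {"gripper": 10, "xyz": [0, 40, 16], "roll": 0}, {"gripper": 10, "xyz": [0, 40, 16], "roll": 0}, {"gripper": 10, "xyz": [0, 40, 16], "roll": 0}], squeeze=15)

```text
clock: 7.35
eef_pos: [454.5, -17.6, 142.1]
tcp_rot: [-0.031, -0.706, -0.031, 0.706]
contact_force: [0.5, -1.3, -1.2]
grip_width: 13.8
```

send_rows(commands=[{"gripper": 10, "xyz": [0, 40, 16], "roll": 0}, {"gripper": 10, "xyz": [0, 40, 16], "roll": 0}, {"gripper": 10, "xyz": [0, 36, 14], "roll": 0}, {"gripper": 10, "xyz": [0, 20, 8], "roll": 0}, {"gripper": 10, "xyz": [0, 0, 0], "roll": 7}, {"gripper": 10, "xyz": [0, 0, 0], "roll": 7}, {"gripper": 10, "xyz": [0, 0, 0], "roll": 7}, {"gripper": 10, "xyz": [0, 0, 0], "roll": 6.5}, {"gripper": 10, "xyz": [0, 0, 0], "roll": 0}, {"gripper": 10, "xyz": [0, 0, 0], "roll": 0}])

```text
clock: 8.35
eef_pos: [413.4, -156.1, 142.1]
tcp_rot: [0.137, -0.694, 0.137, 0.694]
contact_force: [0.1, 0.3, -0.8]
grip_width: 14.1
```

```bash
python3 - <<'E'
from station import env,eyes
from h import *
import pickle
plan(env,(411.5,-160.6,140),-112.5)
W=eyes.camera_info("wrist")
p,d=eyes.snapshot("wrist"); cv2.imwrite("pics/w6.png",p); np.save("pics/w6.npy",d)
pickle.dump(W,open("pics/w6.pkl","wb"))
E
```

```text
t 8.35 pos [ 413.4 -156.1  142.1] F [ 0.1  0.3 -0.8] M [0.01 0.02 0.03] w 14.1
x [-0.  0. -1.] yawY -112.29 zaxis [-0.925  0.379  0.   ] j7 [ 0.77  0.26 -0.53  2.13  0.18  0.8  -1.83]
world d [-1.9 -4.5 -2.1] tool d [2.1 4.9 0.1]
roll 0.21
```

View pics/w6.png

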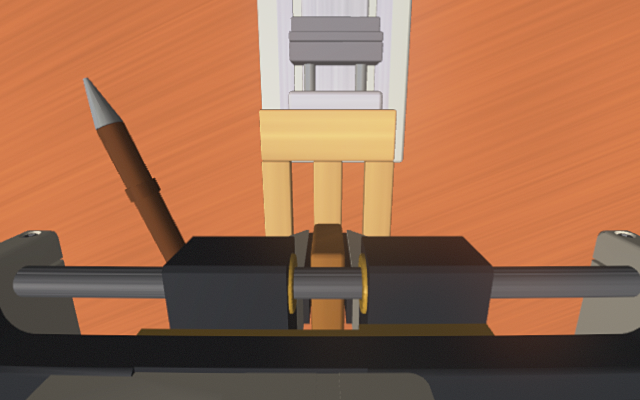

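The shelf is over the near housing; the near jaw is at (289–383, 15–65), housing at (290–383, 92). Measure lateral offset and angle from an enlarged crop.

```bash
python3 - <<'E'
import cv2
p=cv2.imread("pics/w6.png");cv2.imwrite("pics/w6c.png",cv2.resize(p[0:170,250:415],None,fx=3.5,fy=3.5,interpolation=cv2.INTER_CUBIC))
E
```

```text
(no output)
```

View pics/w6c.png

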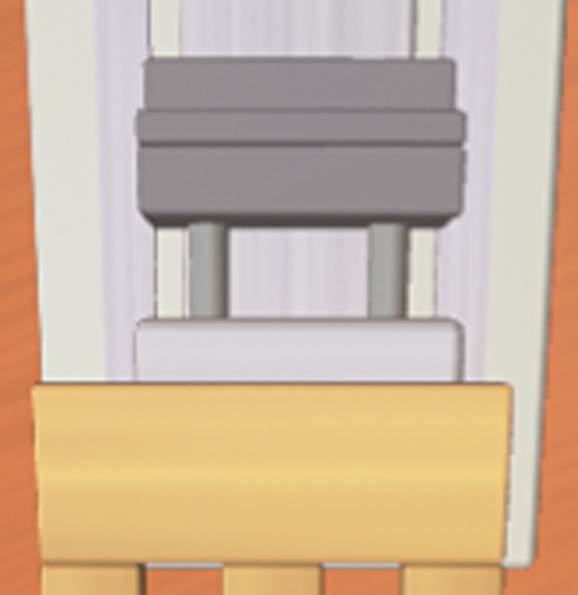

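```bash
cat > m6.py <<'E'
from h import *
import pickle
W=pickle.load(open("pics/w6.pkl","rb"))
def c(u,s=3.5,ox=250,oy=0): return ((u[0]+.5)/s-.5+ox,(u[1]+.5)/s-.5+oy)
u=np.array([np.cos(np.radians(-22.5)),np.sin(np.radians(-22.5)),0]);n=np.array([-u[1],u[0],0])
B0=np.array([582.2,-232,0])
def sh(name,l,r,z):
    L,Rr=at(W,c(l),z),at(W,c(r),z); m=(L+Rr)/2; v=L-Rr
    print(name,m.round(1),"s",((m-B0)@u).round(1),"n",((m-B0)@n).round(1),"w",np.linalg.norm(v).round(1),"ang",(np.degrees(np.arctan2(v[1],v[0]))-90).round(2))
sh("lip",(137,109),(466,109),66)
sh("ledge",(144,58),(456,58),50)
sh("house",(137,320),(462,320),62)
sh("shelf",(35,385),(511,385),142-11+7)
for z in (12,):
  a,b=at(W,c((28,0)),z),at(W,c((43,382)),z);v=a-b;print(np.degrees(np.arctan2(v[1],v[0])))
  a2,b2=at(W,c((562,0)),z),at(W,c((533,565)),z);v=a2-b2;print(np.degrees(np.arctan2(v[1],v[0])))
  m=(a+a2)/2; print("n base",((m-B0)@n).round(1))
E
python3 m6.py
```

```text
lip [ 517.5 -205.8   66. ] s -69.8 n -0.6 w 59.1 ang -22.23
ledge [ 528.6 -210.4   50. ] s -57.8 n -0.5 w 59.3 ang -22.23
house [ 483.9 -192.    62. ] s -106.1 n -0.7 w 61.9 ang -22.24
shelf [ 476.2 -183.4  138. ] s -116.6 n 4.4 w 62.5 ang -22.25
-22.635335817294674
-22.042254009368378
n base -0.1
```

Aligned in angle (-22.2° both); the shelf is 5 mm off sideways, and the near jaw sits about 2 mm further in than the top view suggested. Shift 5 mm and come down over the housing.

send_rows(commands=[{"gripper": 10, "xyz": [20, 5, 0], "roll": 0}, {"gripper": 10, "xyz": [25, 0, 0], "roll": 0}, {"gripper": 10, "xyz": [15, 0, 0], "roll": 0}, {"gripper": 10, "xyz": [4, 0, 0], "roll": 0}, {"gripper": 10, "xyz": [0, 0, 0], "roll": 0}, {"gripper": 10, "xyz": [0, 0, 0], "roll": 0}], squeeze=5)

```text
clock: 9.0
eef_pos: [412.2, -161.0, 78.8]
tcp_rot: [-0.138, 0.694, -0.138, -0.693]
contact_force: [-0.3, 0.2, -0.9]
grip_width: 13.9
```

send_rows(commands=[{"gripper": 10, "xyz": [2, 0, 0], "roll": 0}, {"gripper": 10, "xyz": [1, 0, 0], "roll": 0}, {"gripper": 10, "xyz": [1, 0, 0], "roll": 0}, {"gripper": 10, "xyz": [1, 0, 0], "roll": 0}, {"gripper": 10, "xyz": [0, 0, 0], "roll": 0}])

```text
clock: 9.5
eef_pos: [411.6, -161.0, 73.2]
tcp_rot: [-0.138, 0.694, -0.138, -0.694]
contact_force: [-0.1, 0.4, -1.1]
grip_width: 13.7
```

```bash
python3 - <<'E'
from station import env,eyes
from h import *
st(env)
E
```

```text
t 9.5 pos [ 411.6 -161.    73.2] F [-0.1  0.4 -1.1] M [0.09 0.01 0.01] w 13.7
x [ 0. -0. -1.] yawY -112.49 zaxis [-0.924  0.383 -0.   ] j7 [ 0.72  0.38 -0.48  2.17  0.29  0.64 -1.92]
```

send_rows(commands=[{"gripper": 10, "xyz": [1, 0, 0], "roll": 0}, {"gripper": 10, "xyz": [1, 0, 0], "roll": 0}, {"gripper": 10, "xyz": [1, 0, 0], "roll": 0}, {"gripper": 10, "xyz": [1, 0, 0], "roll": 0}, {"gripper": 10, "xyz": [1, 0, 0], "roll": 0}, {"gripper": 10, "xyz": [0, 0, 0], "roll": 0}], squeeze=3)

```text
clock: 10.1
eef_pos: [411.6, -160.9, 68.1]
tcp_rot: [0.138, -0.694, 0.138, 0.694]
contact_force: [0.2, -0.2, -1.5]
grip_width: 14.1
```

```bash
python3 - <<'E'
from station import env,eyes
from h import *
st(env)
p,d=eyes.snapshot("wrist"); cv2.imwrite("pics/w7.png",p)
E
```

```text
t 10.1 pos [ 411.6 -160.9   68.1] F [ 0.2 -0.2 -1.5] M [ 0.08  0.01 -0.03] w 14.1
x [-0.  0. -1.] yawY -112.49 zaxis [-0.924  0.382  0.   ] j7 [ 0.72  0.39 -0.47  2.17  0.3   0.63 -1.93]
```

View pics/w7.png

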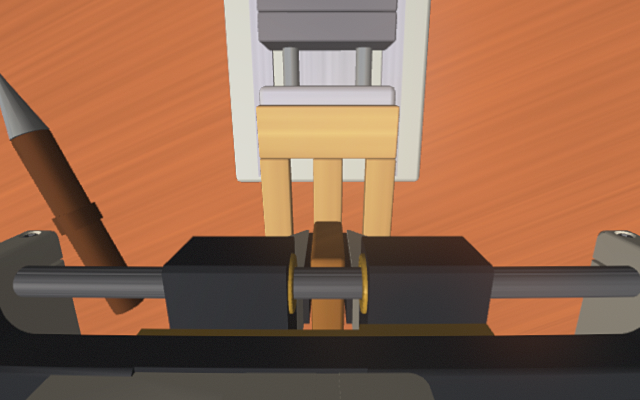

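The far end has begun to rise relative to the tool (edge now at row 106, wider: 257–399). Continue lowering.

send_rows(commands=[{"gripper": 10, "xyz": [1, 0, 0], "roll": 0}, {"gripper": 10, "xyz": [1, 0, 0], "roll": 0}, {"gripper": 10, "xyz": [1, 0, 0], "roll": 0}, {"gripper": 10, "xyz": [1, 0, 0], "roll": 0}, {"gripper": 10, "xyz": [1, 0, 0], "roll": 0}, {"gripper": 10, "xyz": [0, 0, 0], "roll": 0}])

```text
clock: 10.75
eef_pos: [411.6, -160.9, 63.1]
tcp_rot: [0.138, -0.694, 0.138, 0.694]
contact_force: [0.1, -0.7, -0.5]
grip_width: 13.7
```

```bash
python3 - <<'E'
from station import env,eyes
from h import *
s,R=st(env)
W=eyes.camera_info("wrist")
p,d=eyes.snapshot("wrist"); cv2.imwrite("pics/w8.png",p)
cv2.imwrite("pics/w8c.png",cv2.resize(p[80:240,240:415],None,fx=4,fy=4,interpolation=cv2.INTER_CUBIC))
# predict far top edge corners for tilt
import pickle
pickle.dump((W,s,R),open("pics/w8.pkl","wb"))
f=np.array([-R[0,2],-R[1,2],-R[2,2]]);up=-R[:,0];lat=R[:,1]
tcp=s['eef_pos'];pin=tcp+19*up
for off in (10,12,14):
  for th in (0,4,6,8,10,12,14):
    t=np.radians(th); a=np.cos(t)*f+np.sin(t)*up; nn=-np.sin(t)*f+np.cos(t)*up
    print(off,th,proj(W,[pin+(80-off)*a-23*nn+k*32*lat for k in(-1,1)]).round(1).tolist(),proj(W,[pin+(25-off)*a+15*nn+k*7*lat for k in(-1,1)]).round(1).tolist())
E
```

```text
t 10.75 pos [ 411.6 -160.9   63.1] F [ 0.1 -0.7 -0.5] M [ 0.08  0.08 -0.02] w 13.7
x [ 0.  0. -1.] yawY -112.49 zaxis [-0.924  0.382  0.   ] j7 [ 0.71  0.4  -0.46  2.18  0.31  0.62 -1.93]
10 0 [[254.7, 106.0], [394.4, 106.1]] [[306.1, 251.8], [341.7, 251.8]]
10 4 [[252.2, 102.8], [396.7, 102.9]] [[305.9, 255.4], [341.8, 255.5]]
10 6 [[250.9, 101.4], [397.9, 101.5]] [[305.9, 257.3], [341.8, 257.3]]
10 8 [[249.5, 100.2], [399.1, 100.3]] [[305.8, 259.2], [341.8, 259.2]]
10 10 [[248.2, 99.1], [400.4, 99.2]] [[305.8, 261.1], [341.9, 261.1]]
10 12 [[246.7, 98.3], [401.7, 98.4]] [[305.8, 263.0], [341.9, 263.0]]
10 14 [[245.3, 97.6], [403.0, 97.7]] [[305.7, 264.9], [341.9, 265.0]]
12 0 [[254.9, 110.5], [394.2, 110.6]] [[306.1, 256.5], [341.7, 256.5]]
12 4 [[252.5, 107.4], [396.4, 107.5]] [[306.1, 259.9], [341.7, 260.0]]
12 6 [[251.2, 106.1], [397.5, 106.2]] [[306.0, 261.7], [341.7, 261.7]]
12 8 [[249.9, 104.9], [398.7, 105.0]] [[306.0, 263.5], [341.8, 263.5]]
12 10 [[248.6, 104.0], [400.0, 104.0]] [[305.9, 265.3], [341.8, 265.3]]
12 12 [[247.2, 103.2], [401.2, 103.2]] [[305.9, 267.1], [341.8, 267.1]]
12 14 [[245.8, 102.6], [402.5, 102.6]] [[305.9, 268.9], [341.8, 268.9]]
14 0 [[255.1, 114.9], [394.0, 115.0]] [[306.2, 261.1], [341.6, 261.1]]
14 4 [[252.8, 112.0], [396.1, 112.1]] [[306.2, 264.4], [341.6, 264.4]]
14 6 [[251.6, 110.7], [397.2, 110.8]] [[306.1, 266.1], [341.7, 266.1]]
14 8 [[250.3, 109.7], [398.4, 109.7]] [[306.1, 267.7], [341.7, 267.8]]
14 10 [[249.1, 108.7], [399.5, 108.8]] [[306.1, 269.4], [341.7, 269.5]]
14 12 [[247.7, 108.0], [400.8, 108.1]] [[306.1, 271.1], [341.7, 271.1]]
14 14 [[246.4, 107.4], [402.0, 107.5]] [[306.0, 272.8], [341.7, 272.8]]
```

View pics/w8c.png

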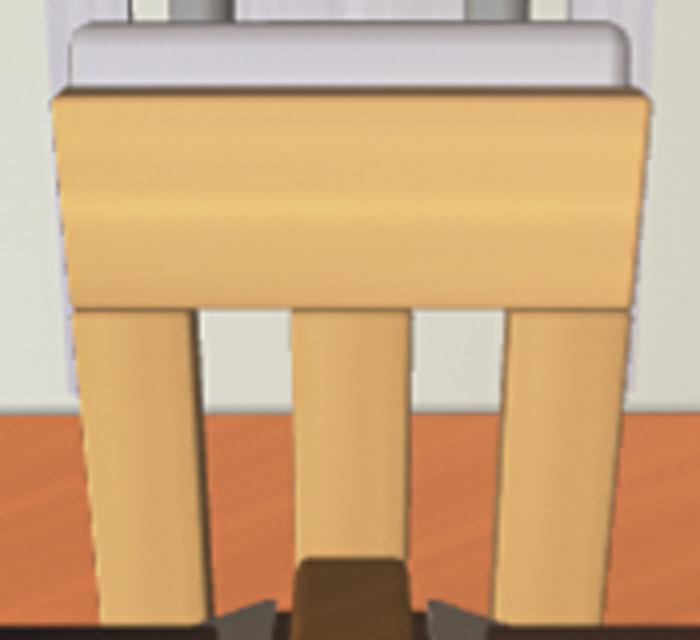

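Tilt is about 10.5° (edge 149.7 px wide versus 136 flat). Firm the grip, lift, and carry over the near jaw.

send_rows(commands=[{"gripper": 10, "xyz": [0, 0, 0], "roll": 0}, {"gripper": 10, "xyz": [0, 0, 0], "roll": 0}, {"gripper": 10, "xyz": [-10, 0, 0], "roll": 0}, {"gripper": 10, "xyz": [-20, 0, 0], "roll": 0}, {"gripper": 10, "xyz": [-20, 0, 0], "roll": 0}, {"gripper": 10, "xyz": [-5, 0, -10], "roll": 0}, {"gripper": 10, "xyz": [0, 0, -20], "roll": 0}, {"gripper": 10, "xyz": [0, 0, -30], "roll": 0}, {"gripper": 10, "xyz": [0, 0, -30], "roll": 0}, {"gripper": 10, "xyz": [0, 0, -30], "roll": 0}], squeeze=30)

```text
clock: 11.8
eef_pos: [524.0, -207.8, 118.0]
tcp_rot: [-0.138, 0.694, -0.138, -0.693]
contact_force: [-0.1, 0.4, 0.3]
grip_width: 13.7
```

send_rows(commands=[{"gripper": 10, "xyz": [0, 0, -30], "roll": 0}, {"gripper": 10, "xyz": [0, 0, -30], "roll": 0}, {"gripper": 10, "xyz": [0, 0, -18], "roll": 0}, {"gripper": 10, "xyz": [0, 0, -9], "roll": 0}, {"gripper": 10, "xyz": [0, 0, 0], "roll": 0}, {"gripper": 10, "xyz": [0, 0, 0], "roll": 0}, {"gripper": 10, "xyz": [0, 0, 0], "roll": 0}])

```text
clock: 12.5
eef_pos: [601.8, -239.7, 118.1]
tcp_rot: [0.138, -0.693, 0.138, 0.694]
contact_force: [-0.9, 0.4, -1.0]
grip_width: 13.7
```

```bash
cat > look.py <<'E'
import sys,pickle
from station import env,eyes
from h import *
k=sys.argv[1]
s,R=st(env)
W=eyes.camera_info("wrist")
p,d=eyes.snapshot("wrist"); cv2.imwrite(f"pics/w{k}.png",p)
pickle.dump((W,s,R),open(f"pics/w{k}.pkl","wb"))
u=np.array([np.cos(np.radians(-22.4)),np.sin(np.radians(-22.4))]);n=np.array([-u[1],u[0]])
e=s['eef_pos'][:2]-np.array([582.2,-232]); print("s",(e@u).round(1),"n",(e@n).round(1),"F_s",(s['contact_force'][:2]@u).round(2),"F_z",s['contact_force'][2].round(2))
if len(sys.argv)>2:
    p,d=eyes.snapshot("scene"); cv2.imwrite(f"pics/s{k}.png",cv2.resize(p[220:390,200:360],None,fx=3.5,fy=3.5,interpolation=cv2.INTER_CUBIC))
E
python3 look.py 9 s
```

```text
t 12.5 pos [ 601.8 -239.7  118.1] F [-0.9  0.4 -1. ] M [ 0.03  0.02 -0.01] w 13.7
x [-0.001  0.    -1.   ] yawY -112.47 zaxis [-0.924  0.382  0.001] j7 [ 0.66  0.62 -0.45  1.64  0.31  0.95 -1.87]
s 21.0 n 0.4 F_s -1.03 F_z -0.97
```

View pics/w9.png

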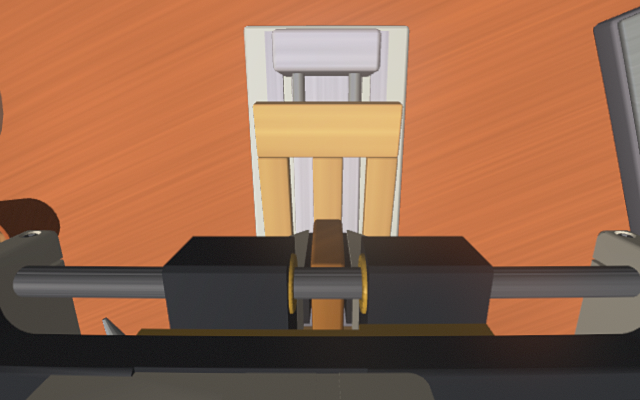

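View pics/s9.png

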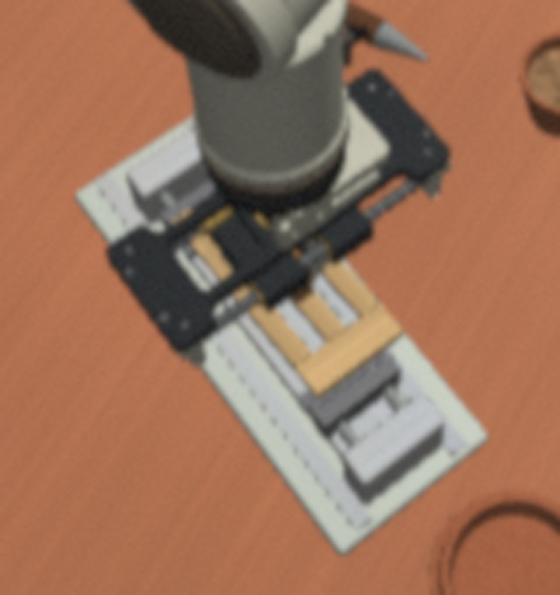

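```bash
python3 - <<'E'
import cv2
p=cv2.imread("pics/w9.png");cv2.imwrite("pics/w9c.png",cv2.resize(p[15:165,235:420],None,fx=4,fy=4,interpolation=cv2.INTER_CUBIC))
E
```

```text
(no output)
```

View pics/w9c.png

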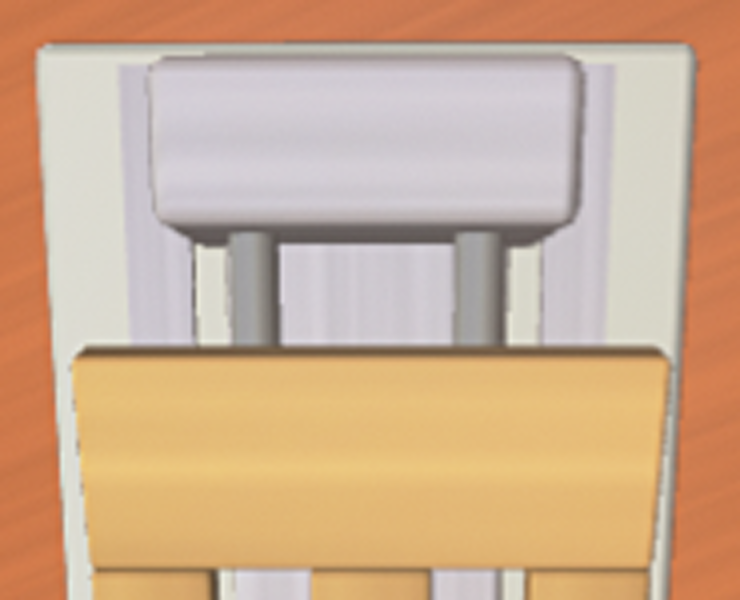

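```bash
python3 - <<'E'
from h import *
import pickle
W,s,R=pickle.load(open("pics/w9.pkl","rb"))
def c(u): return ((u[0]+.5)/4-.5+235,(u[1]+.5)/4-.5+15)
u=np.array([np.cos(np.radians(-22.4)),np.sin(np.radians(-22.4)),0]);n=np.array([-u[1],u[0],0]);B0=np.array([582.2,-232,0])
def sh(nm,l,r,z):
    L,Rr=at(W,c(l),z),at(W,c(r),z);m=(L+Rr)/2;v=L-Rr
    print(nm,"s",((m-B0)@u).round(1),"n",((m-B0)@n).round(1),"w",np.linalg.norm(v).round(1),"ang",(np.degrees(np.arctan2(v[1],v[0]))-90).round(2))
sh("housefar",(148,56),(582,56),62)
sh("housenear",(154,222),(576,222),62)
sh("baseend",(38,46),(694,46),12)
sh("shelf",(73,353),(670,353),118+19-23*.983+68*.182)
E
```

```text
housefar s 133.6 n -0.2 w 62.3 ang -22.45
housenear s 111.0 n -0.1 w 62.3 ang -22.44
baseend s 144.9 n -0.1 w 116.1 ang -22.45
shelf s 92.5 n -1.1 w 62.8 ang -22.43
```

Both wrist views agree: jaws' middle at s≈+2.2 in my frame, shelf 1 mm off sideways. Correct and descend in front of the near slot.

send_rows(commands=[{"gripper": 10, "xyz": [0, -0.8, -2], "roll": 0}, {"gripper": 10, "xyz": [10, 0, 0], "roll": 0}, {"gripper": 10, "xyz": [12, 0, 0], "roll": 0}, {"gripper": 10, "xyz": [8, 0, 0], "roll": 0}, {"gripper": 10, "xyz": [5, 0, 0], "roll": 0}, {"gripper": 10, "xyz": [2, 0, 0], "roll": 0}, {"gripper": 10, "xyz": [1, 0, 0], "roll": 0}, {"gripper": 10, "xyz": [0, 0, 0], "roll": 0}, {"gripper": 10, "xyz": [0, 0, 0], "roll": 0}])

```text
clock: 13.5
eef_pos: [605.4, -240.2, 80.7]
tcp_rot: [-0.138, 0.694, -0.138, -0.693]
contact_force: [-0.3, 0.0, -1.3]
grip_width: 13.6
```

```bash
python3 look.py 10 s
```

```text
t 13.5 pos [ 605.4 -240.2   80.7] F [-0.3  0.  -1.3] M [0.07 0.02 0.01] w 13.6
x [ 0.001 -0.    -1.   ] yawY -112.49 zaxis [-0.924  0.383 -0.001] j7 [ 0.64  0.67 -0.43  1.65  0.34  0.89 -1.88]
s 24.6 n 1.3 F_s -0.31 F_z -1.26
```

View pics/w10.png

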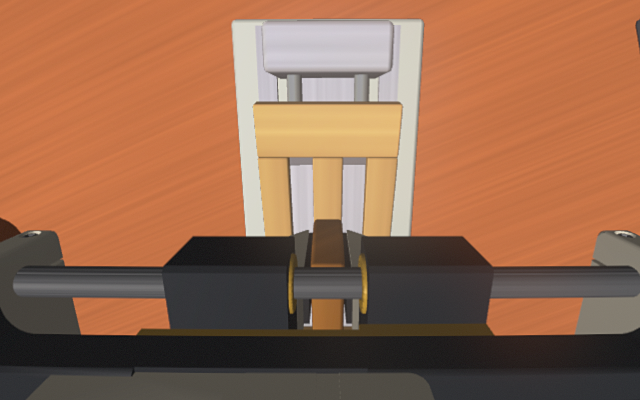

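View pics/s10.png

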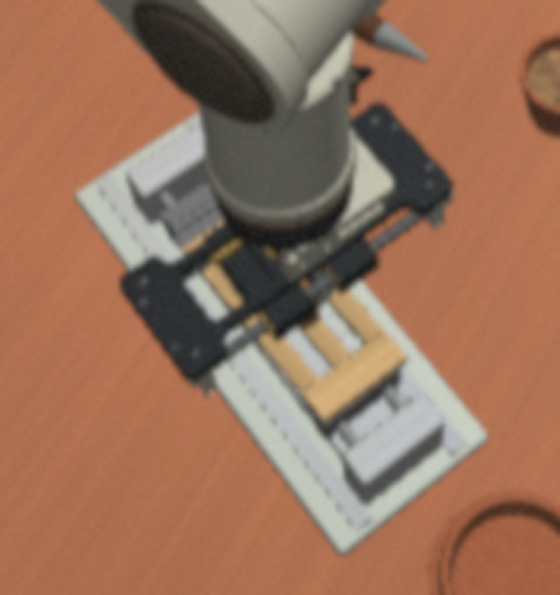

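Aligned laterally (shelf and housing both centred at column 327.5), tilt kept, far end above the far jaw. Lower slightly and slide into the near slot, slowly.

send_rows(commands=[{"gripper": 10, "xyz": [1, 0, 0], "roll": 0}, {"gripper": 10, "xyz": [0.3, 0, 2], "roll": 0}, {"gripper": 10, "xyz": [0, 0, 2], "roll": 0}, {"gripper": 10, "xyz": [0, 0, 2], "roll": 0}, {"gripper": 10, "xyz": [0, 0, 2], "roll": 0}, {"gripper": 10, "xyz": [0, 0, 1], "roll": 0}, {"gripper": 10, "xyz": [0, 0, 1], "roll": 0}, {"gripper": 10, "xyz": [0, 0, 0], "roll": 0}])

```text
clock: 14.4
eef_pos: [595.7, -236.3, 79.0]
tcp_rot: [-0.138, 0.694, -0.138, -0.694]
contact_force: [0.3, 1.4, -0.5]
grip_width: 13.9
```

```bash
python3 look.py 11 s
```

```text
t 14.4 pos [ 595.7 -236.3   79. ] F [ 0.3  1.4 -0.5] M [0.06 0.06 0.04] w 13.9
x [ 0.  0. -1.] yawY -112.49 zaxis [-0.924  0.383 -0.   ] j7 [ 0.65  0.66 -0.43  1.68  0.34  0.88 -1.89]
s 14.1 n 1.2 F_s -0.28 F_z -0.5
```

View pics/s11.png

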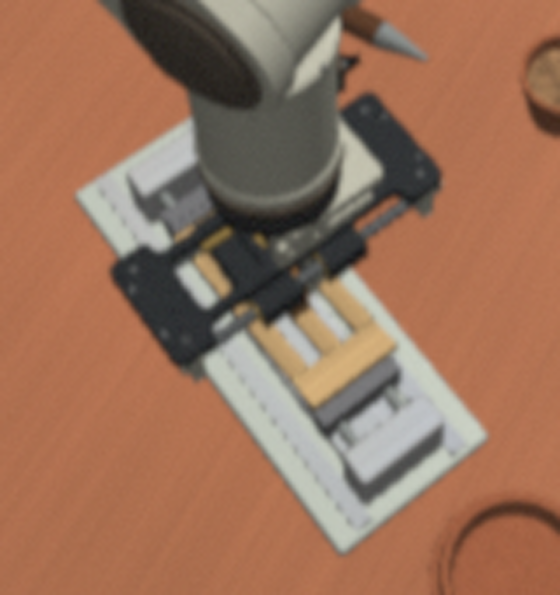

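No contact force; the near end is passing under the lip. Continue in 1 mm steps to feel the wall.

send_rows(commands=[{"gripper": 10, "xyz": [0, 0, 1], "roll": 0}, {"gripper": 10, "xyz": [0, 0, 1], "roll": 0}, {"gripper": 10, "xyz": [0, 0, 0], "roll": 0}])

```text
clock: 14.8
eef_pos: [593.8, -235.5, 78.9]
tcp_rot: [0.138, -0.693, 0.138, 0.694]
contact_force: [0.3, 0.3, -0.2]
grip_width: 14.0
```

send_rows(commands=[{"gripper": 10, "xyz": [0, 0, 1], "roll": 0}, {"gripper": 10, "xyz": [0, 0, 0], "roll": 0}])

```text
clock: 15.0
eef_pos: [592.9, -235.1, 78.9]
tcp_rot: [0.138, -0.693, 0.138, 0.694]
contact_force: [1.5, -0.1, 0.0]
grip_width: 13.6
```

send_rows(commands=[{"gripper": 10, "xyz": [0, 0, 1], "roll": 0}, {"gripper": 10, "xyz": [0, 0, 0], "roll": 0}])

```text
clock: 15.2
eef_pos: [592.3, -234.9, 79.1]
tcp_rot: [-0.138, 0.694, -0.138, -0.693]
contact_force: [0.9, -0.2, -1.5]
grip_width: 13.6
```

send_rows(commands=[{"gripper": 10, "xyz": [0, 0, 1], "roll": 0}, {"gripper": 10, "xyz": [0, 0, 0], "roll": 0}])

```text
clock: 15.4
eef_pos: [592.0, -234.7, 79.3]
tcp_rot: [-0.138, 0.694, -0.138, -0.693]
contact_force: [2.5, -2.1, -2.0]
grip_width: 13.7
```

Contact felt at s≈10.5 (as predicted), ~3 N. Continue pushing slowly.

send_rows(commands=[{"gripper": 10, "xyz": [0, 0, 1], "roll": 0}, {"gripper": 10, "xyz": [0, 0, 1], "roll": 0}, {"gripper": 10, "xyz": [0, 0, 1], "roll": 0}, {"gripper": 10, "xyz": [0, 0, 1], "roll": 0}, {"gripper": 10, "xyz": [0, 0, 0], "roll": 0}, {"gripper": 10, "xyz": [0, 0, 0], "roll": 0}])

```text
clock: 16.0
eef_pos: [587.8, -233.0, 79.2]
tcp_rot: [-0.138, 0.694, -0.138, -0.693]
contact_force: [4.5, -1.7, -1.4]
grip_width: 13.7
```

```bash
python3 look.py 12 s
```

```text
t 16.0 pos [ 587.8 -233.    79.2] F [ 4.5 -1.7 -1.4] M [-0.34 -1.15  0.04] w 13.7
x [ 0.001 -0.    -1.   ] yawY -112.49 zaxis [-0.924  0.383 -0.001] j7 [ 0.65  0.64 -0.43  1.7   0.34  0.87 -1.89]
s 5.6 n 1.2 F_s 4.83 F_z -1.39
```

View pics/w12.png

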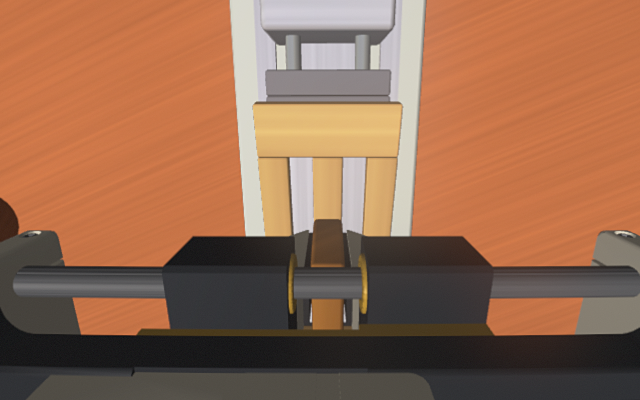

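View pics/s12.png

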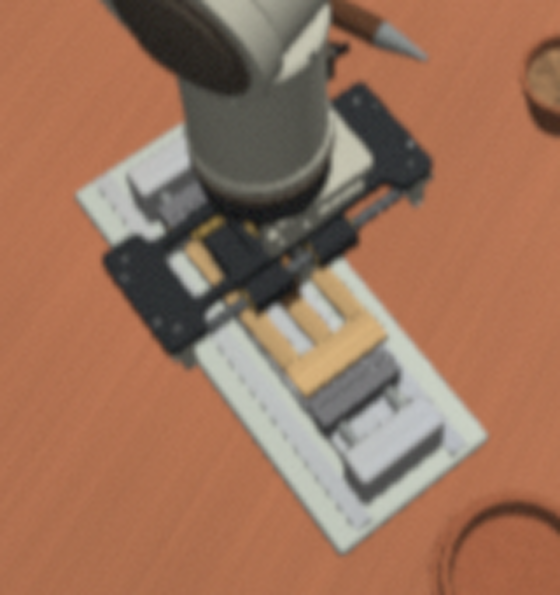

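Force 4.8 N at ~5 mm of jaw travel agrees with the spring; tilt unchanged (edge row 103). Push on to 12–12.5 mm.

send_rows(commands=[{"gripper": 10, "xyz": [0, 0, 1], "roll": 0}, {"gripper": 10, "xyz": [0, 0, 1], "roll": 0}, {"gripper": 10, "xyz": [0, 0, 1], "roll": 0}, {"gripper": 10, "xyz": [0, 0, 1], "roll": 0}, {"gripper": 10, "xyz": [0, 0, 1], "roll": 0}, {"gripper": 10, "xyz": [0, 0, 1], "roll": 0}, {"gripper": 10, "xyz": [0, 0, 0.5], "roll": 0}, {"gripper": 10, "xyz": [0, 0, 0], "roll": 0}, {"gripper": 10, "xyz": [0, 0, 0], "roll": 0}])

```text
clock: 17.0
eef_pos: [583.0, -231.0, 79.5]
tcp_rot: [-0.138, 0.695, -0.138, -0.692]
contact_force: [6.4, -1.9, -2.0]
grip_width: 14.1
```

```bash
python3 look.py 13
```

```text
t 17.0 pos [ 583.  -231.    79.5] F [ 6.4 -1.9 -2. ] M [-0.62 -1.77  0.03] w 14.1
x [ 0.003 -0.001 -1.   ] yawY -112.49 zaxis [-0.924  0.383 -0.003] j7 [ 0.65  0.64 -0.43  1.72  0.34  0.86 -1.89]
s 0.3 n 1.2 F_s 6.67 F_z -2.02
```

View pics/w13.png

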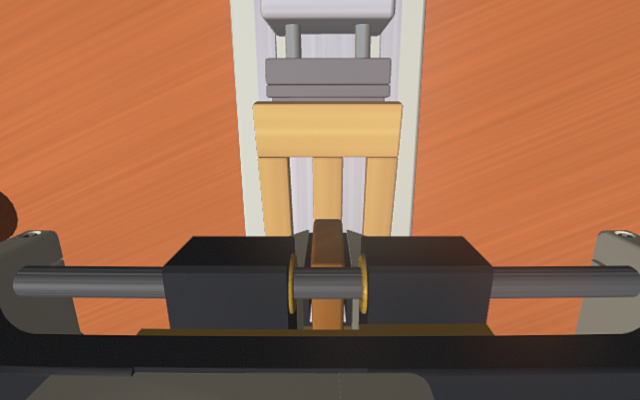

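send_rows(commands=[{"gripper": 10, "xyz": [0, 0, 1], "roll": 0}, {"gripper": 10, "xyz": [0, 0, 1], "roll": 0}, {"gripper": 10, "xyz": [0, 0, 0.5], "roll": 0}, {"gripper": 10, "xyz": [0, 0, 0], "roll": 0}, {"gripper": 10, "xyz": [0, 0, 0], "roll": 0}])

```text
clock: 17.55
eef_pos: [581.1, -230.2, 79.7]
tcp_rot: [-0.138, 0.695, -0.138, -0.692]
contact_force: [8.8, -2.9, -2.5]
grip_width: 13.6
```

```bash
python3 look.py 14 s; python3 - <<'E'
import cv2
p=cv2.imread("pics/w14.png");cv2.imwrite("pics/w14c.png",cv2.resize(p[0:170,235:420],None,fx=3.5,fy=3.5,interpolation=cv2.INTER_CUBIC))
E
```

```text
t 17.55 pos [ 581.1 -230.2   79.7] F [ 8.8 -2.9 -2.5] M [-0.75 -2.06  0.01] w 13.6
x [ 0.004 -0.001 -1.   ] yawY -112.49 zaxis [-0.924  0.383 -0.004] j7 [ 0.65  0.63 -0.44  1.73  0.34  0.85 -1.89]
s -1.7 n 1.3 F_s 9.25 F_z -2.52
```

View pics/w14c.png

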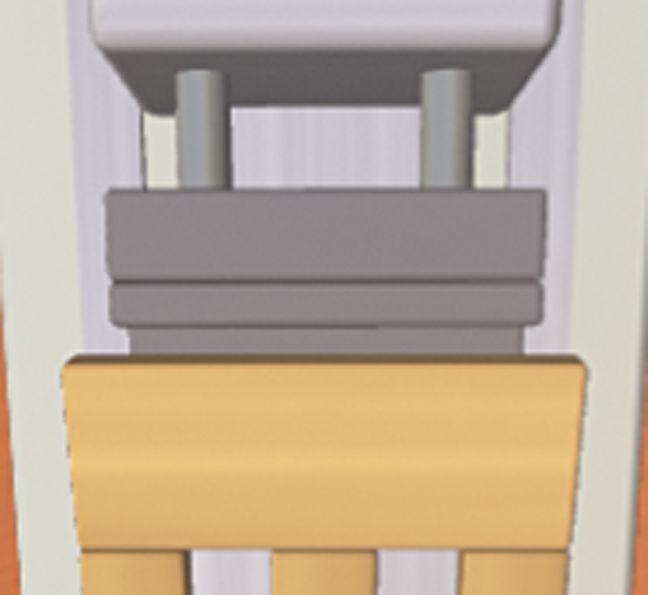

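View pics/s14.png

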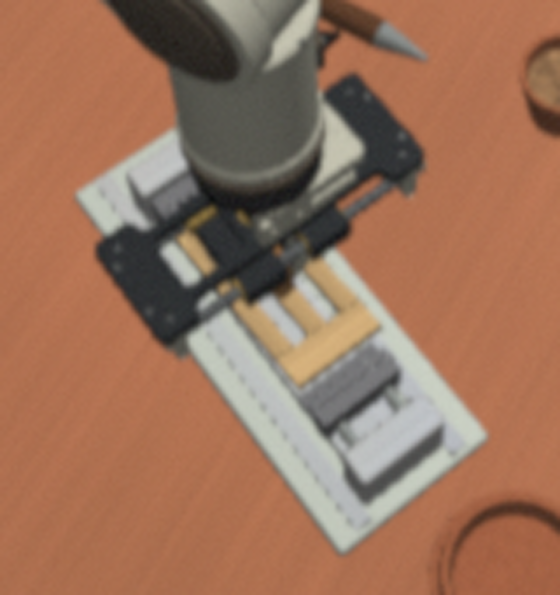

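Spring force/moment put jaw travel at ~12–12.5 mm; far end (row 103) is clear in front of the far lip (gap in crop at rows 325–355 shows the ledge). Now lower, easing back 0.35 mm per mm so jaw travel stays constant.

send_rows(commands=[{"gripper": 10, "xyz": [1, 0, 0], "roll": 0}, {"gripper": 10, "xyz": [1, 0, 0], "roll": 0}, {"gripper": 10, "xyz": [1, 0, -0.3], "roll": 0}, {"gripper": 10, "xyz": [1, 0, -0.3], "roll": 0}, {"gripper": 10, "xyz": [1, 0, -0.4], "roll": 0}, {"gripper": 10, "xyz": [0, 0, 0], "roll": 0}, {"gripper": 10, "xyz": [0, 0, 0], "roll": 0}])

```text
clock: 18.35
eef_pos: [583.1, -231.0, 76.4]
tcp_rot: [-0.138, 0.696, -0.138, -0.691]
contact_force: [7.9, -4.3, 7.2]
grip_width: 13.9
```

```bash
python3 look.py 15; python3 - <<'E'
import cv2
p=cv2.imread("pics/w15.png");cv2.imwrite("pics/w15c.png",cv2.resize(p[0:170,235:420],None,fx=3.5,fy=3.5,interpolation=cv2.INTER_CUBIC))
E
```

```text
t 18.35 pos [ 583.1 -231.    76.4] F [ 7.9 -4.3  7.2] M [-0.53 -1.15  0.06] w 13.9
x [ 0.006 -0.002 -1.   ] yawY -112.51 zaxis [-0.924  0.383 -0.006] j7 [ 0.65  0.64 -0.43  1.72  0.34  0.85 -1.9 ]
s 0.4 n 1.3 F_s 8.95 F_z 7.17
```

View pics/w15c.png

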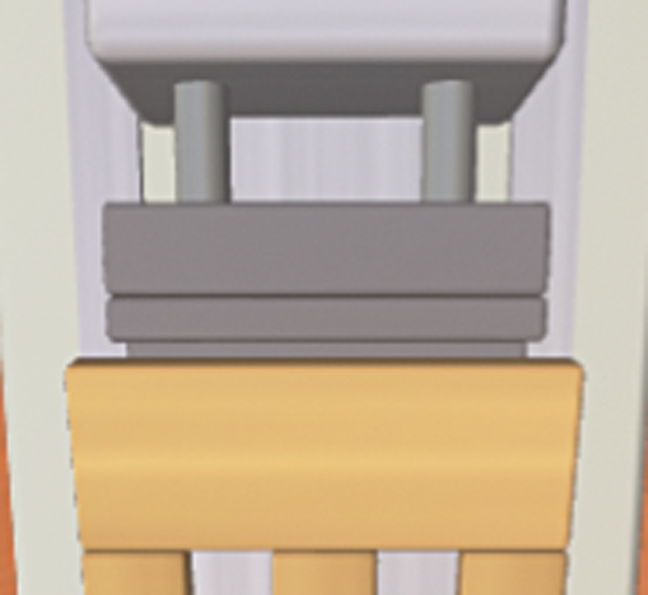

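Shelf is pivoting in the pads (edge narrowing to 147 px), forces 9 N along, 7 N vertical; fine. Continue.

send_rows(commands=[{"gripper": 10, "xyz": [1, 0, -0.4], "roll": 0}, {"gripper": 10, "xyz": [1, 0, -0.4], "roll": 0}, {"gripper": 10, "xyz": [1, 0, -0.4], "roll": 0}, {"gripper": 10, "xyz": [1, 0, -0.3], "roll": 0}, {"gripper": 10, "xyz": [0, 0, 0], "roll": 0}, {"gripper": 10, "xyz": [0, 0, 0], "roll": 0}])

```text
clock: 19.0
eef_pos: [584.4, -231.5, 72.3]
tcp_rot: [-0.138, 0.696, -0.138, -0.691]
contact_force: [7.0, -2.7, 8.1]
grip_width: 13.8
```

```bash
python3 look.py 16; python3 - <<'E'
import cv2
p=cv2.imread("pics/w16.png");cv2.imwrite("pics/w16c.png",cv2.resize(p[0:170,235:420],None,fx=3.5,fy=3.5,interpolation=cv2.INTER_CUBIC))
E
```

```text
t 19.0 pos [ 584.4 -231.5   72.3] F [ 7.  -2.7  8.1] M [-0.43 -1.14  0.06] w 13.8
x [ 0.006 -0.002 -1.   ] yawY -112.5 zaxis [-0.924  0.383 -0.006] j7 [ 0.65  0.65 -0.43  1.72  0.34  0.84 -1.9 ]
s 1.8 n 1.3 F_s 7.54 F_z 8.08
```

View pics/w16c.png

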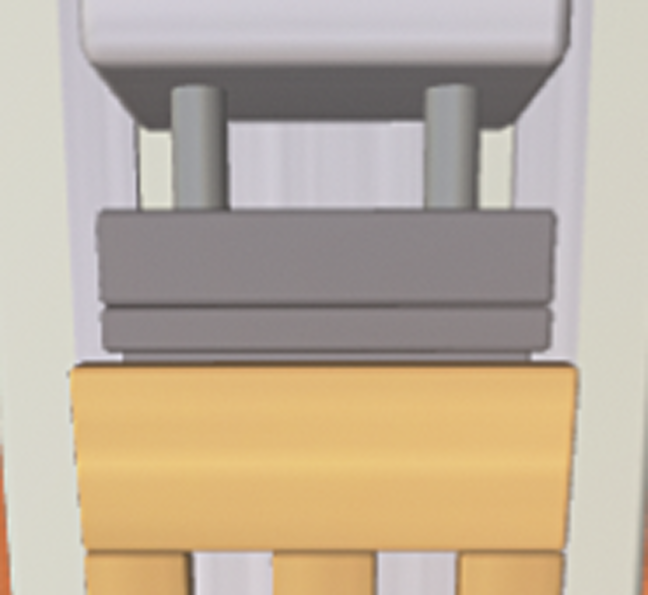

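Tilt ≈6.4°, jaw travel est. ~11 mm; lower a few mm without easing back, to regain ~12.5 mm.

send_rows(commands=[{"gripper": 10, "xyz": [1, 0, 0], "roll": 0}, {"gripper": 10, "xyz": [1, 0, 0], "roll": 0}, {"gripper": 10, "xyz": [1, 0, 0], "roll": 0}, {"gripper": 10, "xyz": [1, 0, 0], "roll": 0}, {"gripper": 10, "xyz": [0, 0, 0], "roll": 0}, {"gripper": 10, "xyz": [0, 0, 0], "roll": 0}])

```text
clock: 19.65
eef_pos: [584.6, -231.6, 68.4]
tcp_rot: [-0.138, 0.696, -0.138, -0.691]
contact_force: [7.5, -4.0, 5.7]
grip_width: 14.1
```

```bash
python3 look.py 17 s; python3 - <<'E'
import cv2
p=cv2.imread("pics/w17.png");cv2.imwrite("pics/w17c.png",cv2.resize(p[0:170,235:420],None,fx=3.5,fy=3.5,interpolation=cv2.INTER_CUBIC))
E
```

```text
t 19.65 pos [ 584.6 -231.6   68.4] F [ 7.5 -4.   5.7] M [-0.47 -1.25  0.06] w 14.1
x [ 0.006 -0.002 -1.   ] yawY -112.5 zaxis [-0.924  0.383 -0.007] j7 [ 0.65  0.65 -0.43  1.72  0.35  0.84 -1.9 ]
s 2.1 n 1.3 F_s 8.45 F_z 5.71
```

View pics/w17c.png

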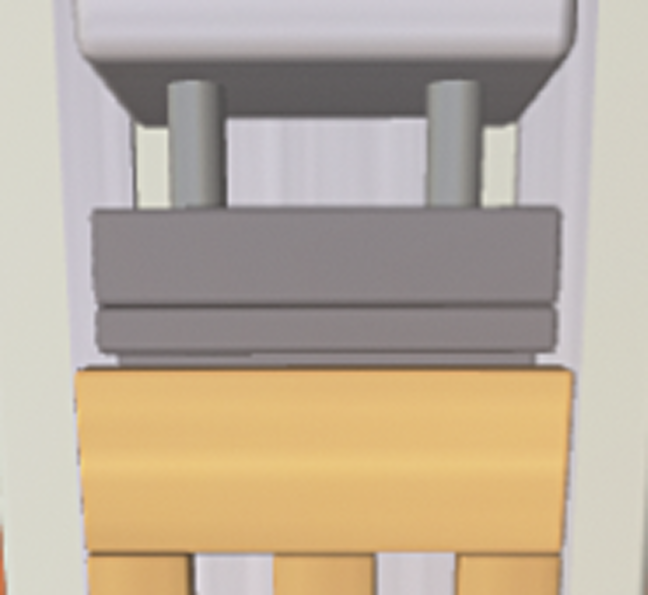

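View pics/s17.png

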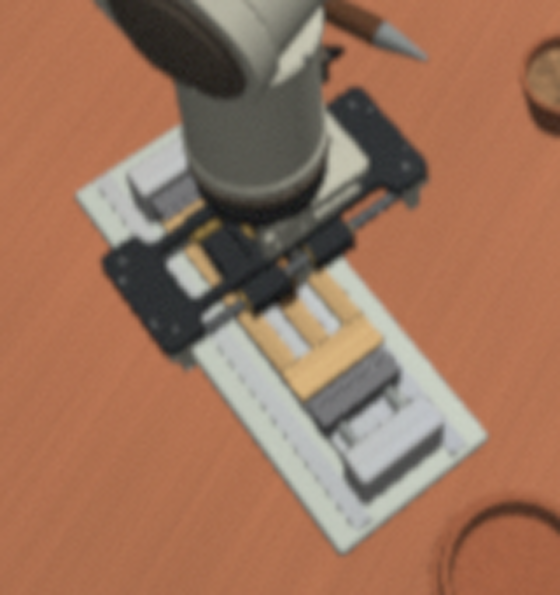

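Tilt ≈4.6°, jaw travel ≈11.8–12 mm, and the far end is already dropping in front of the far lip with a visible gap (crop rows 352–368). Continue.

send_rows(commands=[{"gripper": 10, "xyz": [1, 0, -0.1], "roll": 0}, {"gripper": 10, "xyz": [1, 0, -0.2], "roll": 0}, {"gripper": 10, "xyz": [1, 0, -0.2], "roll": 0}, {"gripper": 10, "xyz": [1, 0, -0.3], "roll": 0}, {"gripper": 10, "xyz": [0, 0, 0], "roll": 0}, {"gripper": 10, "xyz": [0, 0, 0], "roll": 0}])

```text
clock: 20.35
eef_pos: [585.3, -231.8, 64.3]
tcp_rot: [-0.138, 0.696, -0.138, -0.691]
contact_force: [7.1, -3.3, 6.5]
grip_width: 13.9
```

```bash
python3 look.py 18; python3 - <<'E'
import cv2
p=cv2.imread("pics/w18.png");cv2.imwrite("pics/w18c.png",cv2.resize(p[0:170,235:420],None,fx=3.5,fy=3.5,interpolation=cv2.INTER_CUBIC))
E
```

```text
t 20.35 pos [ 585.3 -231.8   64.3] F [ 7.1 -3.3  6.5] M [-0.5  -1.26  0.03] w 13.9
x [ 0.006 -0.002 -1.   ] yawY -112.5 zaxis [-0.924  0.383 -0.006] j7 [ 0.65  0.66 -0.43  1.72  0.35  0.83 -1.9 ]
s 2.8 n 1.3 F_s 7.81 F_z 6.46
```

View pics/w18c.png

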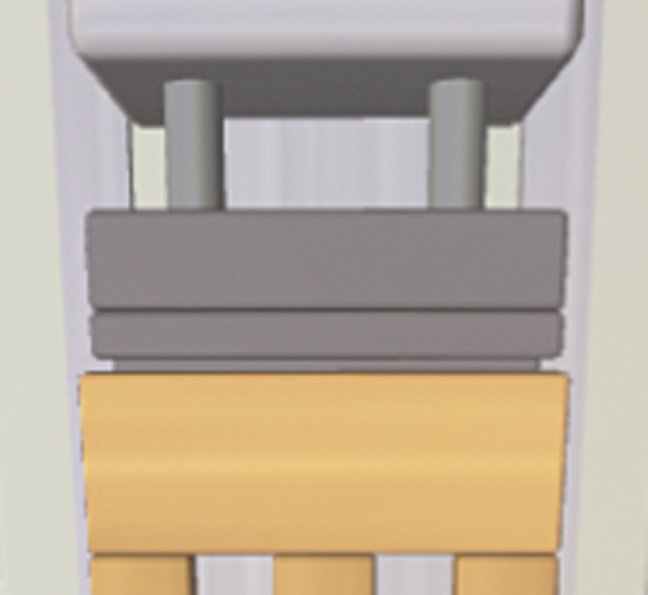

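Tilt ≈2°, far end's top about level with the underside of the lip, gap still there. Lower the last ~3 mm.

send_rows(commands=[{"gripper": 10, "xyz": [1, 0, -0.3], "roll": 0}, {"gripper": 10, "xyz": [1, 0, -0.3], "roll": 0}, {"gripper": 10, "xyz": [0.5, 0, -0.1], "roll": 0}, {"gripper": 10, "xyz": [0, 0, 0], "roll": 0}, {"gripper": 10, "xyz": [0, 0, 0], "roll": 0}])

```text
clock: 20.9
eef_pos: [585.9, -232.1, 61.8]
tcp_rot: [-0.138, 0.696, -0.138, -0.691]
contact_force: [7.7, -3.5, 5.7]
grip_width: 13.9
```

send_rows(commands=[{"gripper": 10, "xyz": [0.5, 0, 0], "roll": 0}, {"gripper": 10, "xyz": [0, 0, 0], "roll": 0}, {"gripper": 10, "xyz": [0, 0, 0], "roll": 0}])

```text
clock: 21.2
eef_pos: [586.0, -232.1, 61.4]
tcp_rot: [-0.138, 0.696, -0.138, -0.691]
contact_force: [7.7, -3.2, 6.0]
grip_width: 13.9
```

```bash
python3 look.py 19 s; python3 - <<'E'
import cv2
p=cv2.imread("pics/w19.png");cv2.imwrite("pics/w19c.png",cv2.resize(p[0:170,235:420],None,fx=3.5,fy=3.5,interpolation=cv2.INTER_CUBIC))
E
```

```text
t 21.2 pos [ 586.  -232.1   61.4] F [ 7.7 -3.2  6. ] M [-0.47 -1.19  0.03] w 13.9
x [ 0.006 -0.002 -1.   ] yawY -112.5 zaxis [-0.924  0.383 -0.006] j7 [ 0.64  0.66 -0.42  1.72  0.35  0.83 -1.9 ]
s 3.5 n 1.4 F_s 8.31 F_z 5.97
```

View pics/w19c.png

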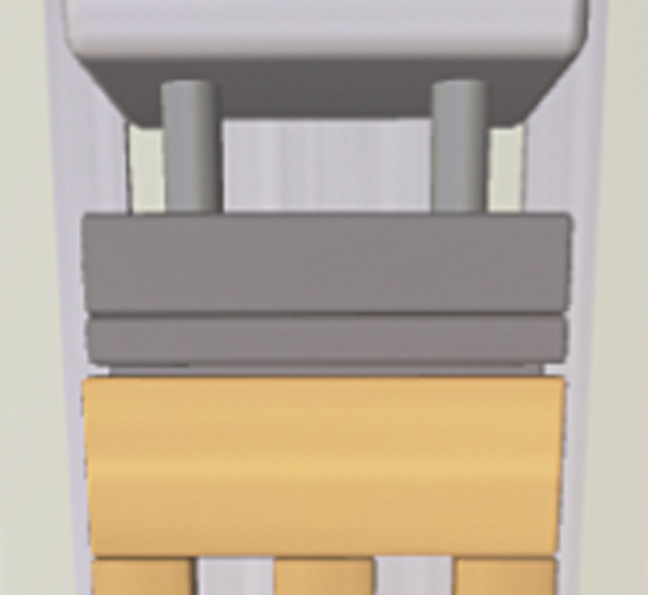

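Edge width 138 px vs 136 flat: still ~1–1.5° left. Lower further in half-millimetres, watching the vertical force.

send_rows(commands=[{"gripper": 10, "xyz": [0.7, 0, -0.2], "roll": 0}, {"gripper": 10, "xyz": [0.5, 0, -0.1], "roll": 0}, {"gripper": 10, "xyz": [0, 0, 0], "roll": 0}, {"gripper": 10, "xyz": [0, 0, 0], "roll": 0}])

```text
clock: 21.7
eef_pos: [586.4, -232.3, 60.5]
tcp_rot: [-0.137, 0.696, -0.138, -0.691]
contact_force: [6.7, -4.3, 8.4]
grip_width: 13.9
```

```bash
python3 look.py 20 s; python3 - <<'E'
import cv2
p=cv2.imread("pics/w20.png");cv2.imwrite("pics/w20c.png",cv2.resize(p[60:170,235:420],None,fx=4,fy=4,interpolation=cv2.INTER_CUBIC))
E
```

```text
t 21.7 pos [ 586.4 -232.3   60.5] F [ 6.7 -4.3  8.4] M [-0.41 -1.06  0.04] w 13.9
x [ 0.006 -0.002 -1.   ] yawY -112.5 zaxis [-0.924  0.383 -0.007] j7 [ 0.64  0.66 -0.42  1.72  0.35  0.82 -1.9 ]
s 4.0 n 1.4 F_s 7.87 F_z 8.36
```

View pics/w20c.png

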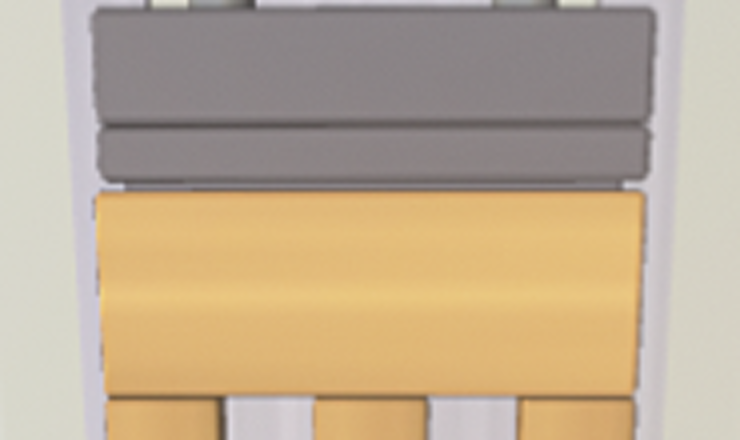

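send_rows(commands=[{"gripper": 10, "xyz": [0.6, 0, -0.1], "roll": 0}, {"gripper": 10, "xyz": [0, 0, 0], "roll": 0}, {"gripper": 10, "xyz": [0, 0, 0], "roll": 0}])

```text
clock: 22.1
eef_pos: [586.6, -232.3, 60.5]
tcp_rot: [-0.137, 0.696, -0.138, -0.691]
contact_force: [5.4, -2.8, 12.8]
grip_width: 13.8
```

```bash
python3 look.py 21 s; python3 - <<'E'
import cv2
p=cv2.imread("pics/w21.png");cv2.imwrite("pics/w21c.png",cv2.resize(p[60:170,235:420],None,fx=4,fy=4,interpolation=cv2.INTER_CUBIC))
E
```

```text
t 22.1 pos [ 586.6 -232.3   60.5] F [ 5.4 -2.8 12.8] M [-0.35 -0.76  0.11] w 13.8
x [ 0.006 -0.003 -1.   ] yawY -112.5 zaxis [-0.924  0.383 -0.007] j7 [ 0.64  0.66 -0.42  1.72  0.35  0.82 -1.9 ]
s 4.2 n 1.4 F_s 6.09 F_z 12.79
```

View pics/w21c.png

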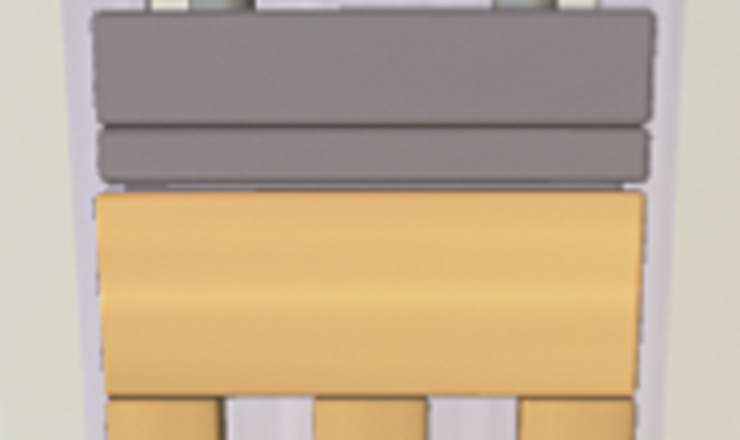

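Fz rose by 4 N with no further descent: the far end is on its ledge, flat, still in front of the far lip's edge. Relieve a little downforce and ease back 7 mm under the lip, then release.

send_rows(commands=[{"gripper": 10, "xyz": [-0.3, 0, -1], "roll": 0}, {"gripper": 10, "xyz": [-0.2, 0, -1], "roll": 0}, {"gripper": 10, "xyz": [0, 0, -1], "roll": 0}, {"gripper": 10, "xyz": [0, 0, -1], "roll": 0}, {"gripper": 10, "xyz": [0, 0, 0], "roll": 0}, {"gripper": 10, "xyz": [0, 0, 0], "roll": 0}])

```text
clock: 22.8
eef_pos: [589.2, -233.4, 60.5]
tcp_rot: [-0.137, 0.695, -0.138, -0.692]
contact_force: [3.8, -3.0, 12.0]
grip_width: 13.7
```

```bash
python3 look.py 22 s; python3 - <<'E'
import cv2
p=cv2.imread("pics/w22.png");cv2.imwrite("pics/w22c.png",cv2.resize(p[60:170,235:420],None,fx=4,fy=4,interpolation=cv2.INTER_CUBIC))
E
```

```text
t 22.8 pos [ 589.2 -233.4   60.5] F [ 3.8 -3.  12. ] M [-0.19 -0.47  0.06] w 13.7
x [ 0.004 -0.002 -1.   ] yawY -112.5 zaxis [-0.924  0.383 -0.005] j7 [ 0.64  0.67 -0.42  1.71  0.35  0.83 -1.9 ]
s 7.0 n 1.3 F_s 4.62 F_z 11.96
```

View pics/w22c.png

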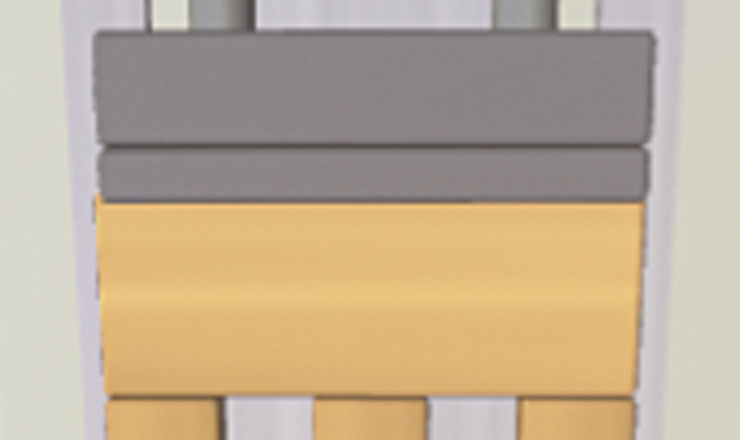

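The lip now covers the shelf's far edge (crop row 200): it is going under. Continue, then release.

send_rows(commands=[{"gripper": 10, "xyz": [-0.3, 0, -1], "roll": 0}, {"gripper": 10, "xyz": [-0.3, 0, -1], "roll": 0}, {"gripper": 10, "xyz": [0, 0, -1], "roll": 0}, {"gripper": 10, "xyz": [0, 0, 0], "roll": 0}, {"gripper": 10, "xyz": [0, 0, 0], "roll": 0}])

```text
clock: 23.4
eef_pos: [591.2, -234.2, 60.6]
tcp_rot: [-0.138, 0.695, -0.138, -0.693]
contact_force: [2.7, -0.9, 10.0]
grip_width: 13.8
```

```bash
python3 look.py 23 s; python3 - <<'E'
import cv2
p=cv2.imread("pics/w23.png");cv2.imwrite("pics/w23c.png",cv2.resize(p[60:170,235:420],None,fx=4,fy=4,interpolation=cv2.INTER_CUBIC))
E
```

```text
t 23.4 pos [ 591.2 -234.2   60.6] F [ 2.7 -0.9 10. ] M [-0.11 -0.43  0.05] w 13.8
x [ 0.003 -0.001 -1.   ] yawY -112.49 zaxis [-0.924  0.382 -0.003] j7 [ 0.64  0.67 -0.42  1.7   0.35  0.84 -1.9 ]
s 9.1 n 1.4 F_s 2.8 F_z 10.0
```

View pics/w23c.png

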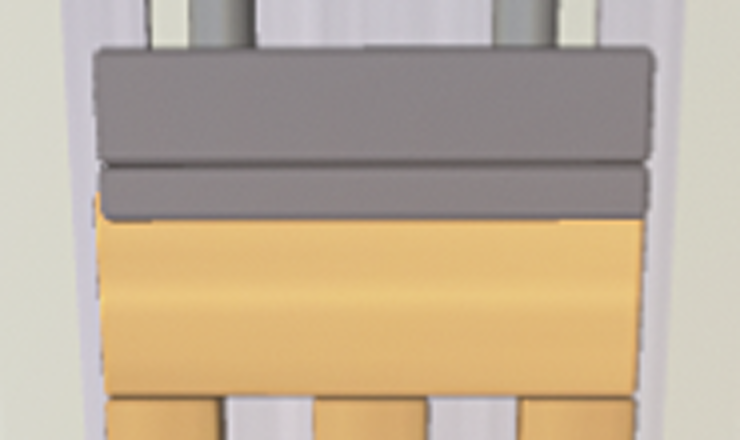

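View pics/s23.png

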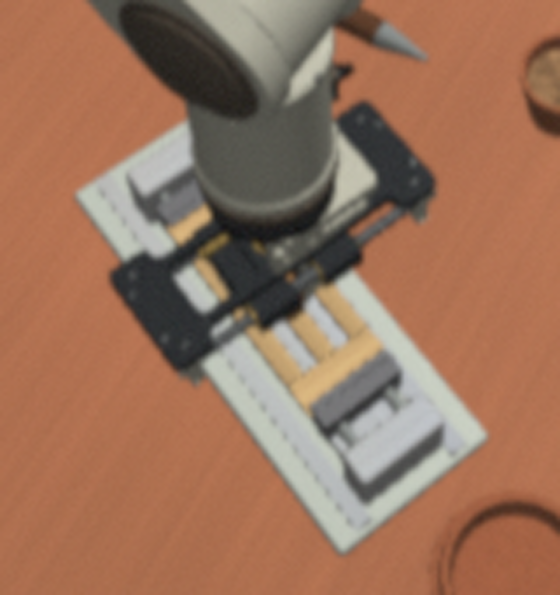

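Far end ~3 mm under the far lip. Relieve downforce, then open.

send_rows(commands=[{"gripper": 10, "xyz": [-0.5, 0, -0.5], "roll": 0}, {"gripper": 10, "xyz": [-0.5, 0, -0.5], "roll": 0}, {"gripper": 10, "xyz": [0, 0, 0], "roll": 0}], squeeze=20)

```text
clock: 23.8
eef_pos: [591.5, -234.3, 60.6]
tcp_rot: [-0.138, 0.694, -0.138, -0.693]
contact_force: [2.6, -0.2, 7.5]
grip_width: 13.8
```

send_rows(commands=[{"gripper": 16, "xyz": [0, 0, 0], "roll": 0}, {"gripper": 20, "xyz": [0, 0, 0], "roll": 0}, {"gripper": 26, "xyz": [0, 0, 0], "roll": 0}, {"gripper": 40, "xyz": [0, 0, 0], "roll": 0}, {"gripper": 40, "xyz": [0, 0, 0], "roll": 0}, {"gripper": 40, "xyz": [0, 0, 0], "roll": 0}, {"gripper": 40, "xyz": [0, 0, 0], "roll": 0}, {"gripper": 40, "xyz": [0, 0, 0], "roll": 0}])

```text
clock: 24.6
eef_pos: [590.6, -234.1, 59.2]
tcp_rot: [0.138, -0.694, 0.138, 0.694]
contact_force: [-0.2, -0.8, 0.4]
grip_width: 39.8
```

```bash
python3 look.py 24 s
```

```text
t 24.6 pos [ 590.6 -234.1   59.2] F [-0.2 -0.8  0.4] M [ 0.08  0.02 -0.  ] w 39.8
x [-0.  0. -1.] yawY -112.49 zaxis [-0.924  0.382  0.   ] j7 [ 0.64  0.68 -0.42  1.7   0.35  0.84 -1.9 ]
s 8.6 n 1.2 F_s 0.16 F_z 0.43
```

View pics/w24.png

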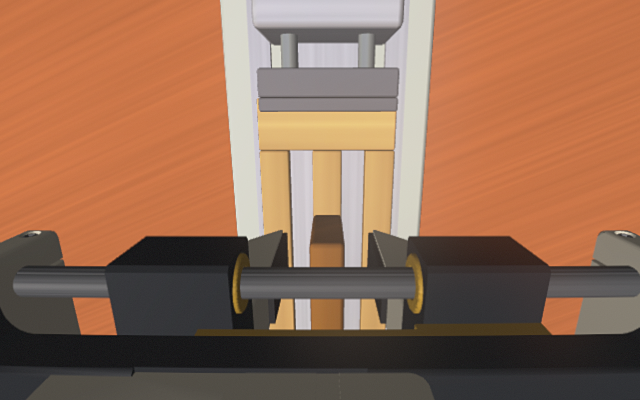

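Released; the shelf slid further under the far lip. Retreat straight up and inspect.

send_rows(commands=[{"gripper": 40, "xyz": [-5, 0, 0], "roll": 0}, {"gripper": 40, "xyz": [-20, 0, 0], "roll": 0}, {"gripper": 40, "xyz": [-40, 0, 0], "roll": 0}, {"gripper": 40, "xyz": [-40, 0, 0], "roll": 0}, {"gripper": 40, "xyz": [-40, 0, 0], "roll": 0}, {"gripper": 40, "xyz": [-30, 0, 40], "roll": 0}, {"gripper": 40, "xyz": [0, 0, 45], "roll": 0}, {"gripper": 40, "xyz": [0, 0, 45], "roll": 0}, {"gripper": 40, "xyz": [0, 0, 30], "roll": 0}, {"gripper": 40, "xyz": [0, 0, 0], "roll": 0}])

```text
clock: 25.7
eef_pos: [438.9, -171.6, 234.5]
tcp_rot: [0.137, -0.693, 0.138, 0.694]
contact_force: [0.4, 0.1, 0.3]
grip_width: 39.8
```

send_rows(commands=[{"gripper": 40, "xyz": [0, 0, 0], "roll": 0}, {"gripper": 40, "xyz": [0, 0, 0], "roll": 0}])

```text
clock: 25.9
eef_pos: [444.0, -173.5, 234.9]
tcp_rot: [-0.138, 0.694, -0.138, -0.693]
contact_force: [0.1, -0.4, -0.5]
grip_width: 40.3
```

```bash
python3 look.py 25 s; python3 - <<'E'
from station import eyes
import cv2, numpy as np
p,d=eyes.snapshot("top");cv2.imwrite("pics/t25.png",p);np.save("pics/t25.npy",d)
E
```

```text
t 25.9 pos [ 444.  -173.5  234.9] F [ 0.1 -0.4 -0.5] M [ 0.06  0.06 -0.01] w 40.3
x [ 0.002 -0.001 -1.   ] yawY -112.5 zaxis [-0.924  0.383 -0.002] j7 [ 0.81  0.18 -0.55  1.96  0.11  1.02 -1.75]
s -150.0 n 1.5 F_s 0.25 F_z -0.49
```

View pics/w25.png

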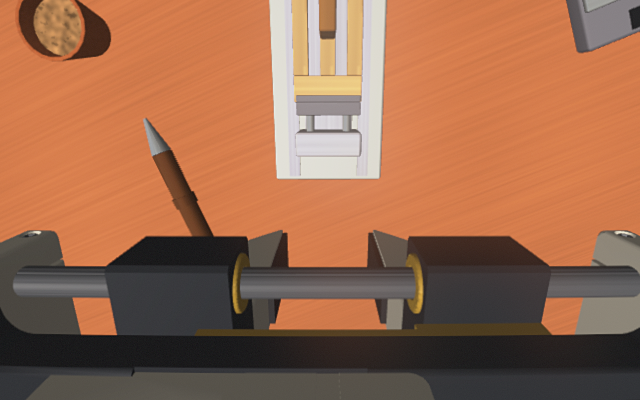

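View pics/s25.png

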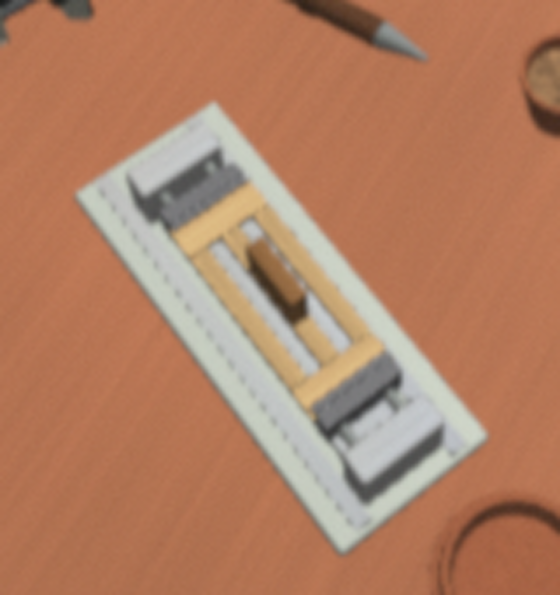

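View pics/t25.png

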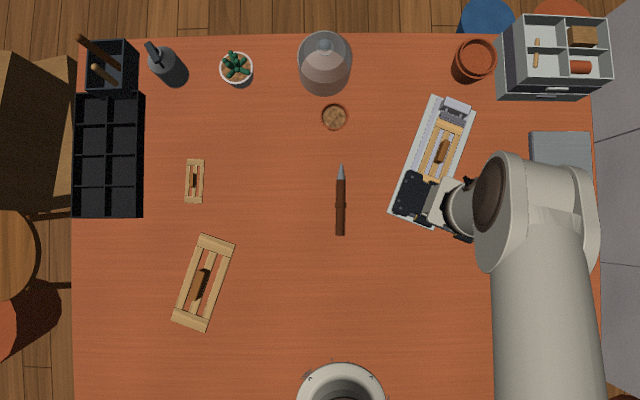

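Shelf appears seated under both lips, bystanders unmoved. Numerically check flatness and evenness with scene depth and a crop.

```bash
python3 - <<'E'
from station import eyes,env
from h import *
C=eyes.camera_info("scene");p,d=eyes.snapshot("scene")
cv2.imwrite("pics/s26.png",cv2.resize(p[235:375,215:355],None,fx=4.2,fy=4.2,interpolation=cv2.INTER_CUBIC))
u=np.array([np.cos(np.radians(-22.4)),np.sin(np.radians(-22.4)),0]);n=np.array([-u[1],u[0],0]);B0=np.array([582.2,-232,0])
# per s,n bins world z
vv,uu=np.mgrid[235:375,215:355]
K=np.array([[C['fx'],0,C['cx']],[0,C['fy'],C['cy']],[0,0,1]])
un=cv2.undistortPoints(np.stack([uu.ravel(),vv.ravel()],1).astype(float)[:,None],K,C['distortion'])[:,0]
D=d[vv.ravel(),uu.ravel()]; X=np.c_[un*D[:,None],D]; X=(X-C['t'])@np.array(C['R'])
S=(X-B0)@u;N=(X-B0)@n
for s0 in range(-130,140,6):
    for lo,hi in((-28,-20),(-6,6),(20,28)):
        m=(S>=s0)&(S<s0+6)&(N>lo)&(N<hi)&(D>0); print((s0,lo),m.sum(),np.median(X[m,2]).round(1) if m.any() else None,end=" | ")
    print()
E
```

```text
(-130, -28) 10 61.4 | (-130, -6) 11 60.6 | (-130, 20) 7 61.3 | 
(-124, -28) 4 60.4 | (-124, -6) 13 61.5 | (-124, 20) 7 60.9 | 
(-118, -28) 8 62.5 | (-118, -6) 10 61.9 | (-118, 20) 7 61.8 | 
(-112, -28) 37 43.9 | (-112, -6) 37 49.8 | (-112, 20) 19 56.0 | 
(-106, -28) 6 13.5 | (-106, -6) 1 61.2 | (-106, 20) 3 48.2 | 
(-100, -28) 5 7.2 | (-100, -6) 0 None | (-100, 20) 0 None | 
(-94, -28) 11 13.9 | (-94, -6) 7 64.4 | (-94, 20) 6 64.4 | 
(-88, -28) 13 63.8 | (-88, -6) 12 65.9 | (-88, 20) 7 64.8 | 
(-82, -28) 15 52.7 | (-82, -6) 13 65.2 | (-82, 20) 10 66.6 | 
(-76, -28) 12 58.3 | (-76, -6) 19 56.5 | (-76, 20) 10 56.9 | 
(-70, -28) 15 55.0 | (-70, -6) 17 54.7 | (-70, 20) 13 54.4 | 
(-64, -28) 14 54.7 | (-64, -6) 18 54.7 | (-64, 20) 12 53.5 | 
(-58, -28) 13 54.5 | (-58, -6) 18 53.2 | (-58, 20) 13 53.5 | 
(-52, -28) 14 56.2 | (-52, -6) 21 53.6 | (-52, 20) 10 54.7 | 
(-46, -28) 15 54.7 | (-46, -6) 15 56.1 | (-46, 20) 9 55.2 | 
(-40, -28) 13 56.9 | (-40, -6) 18 51.3 | (-40, 20) 13 55.9 | 
(-34, -28) 14 55.0 | (-34, -6) 11 25.9 | (-34, 20) 8 56.0 | 
(-28, -28) 12 54.6 | (-28, -6) 15 59.8 | (-28
[... 914 characters left out ...]
12 31.9 | (68, -6) 9 55.5 | (68, 20) 5 54.4 | 
(74, -28) 14 63.7 | (74, -6) 16 64.3 | (74, 20) 11 63.9 | 
(80, -28) 18 62.6 | (80, -6) 15 63.5 | (80, 20) 8 64.7 | 
(86, -28) 28 50.6 | (86, -6) 35 55.7 | (86, 20) 18 62.9 | 
(92, -28) 19 21.6 | (92, -6) 21 24.1 | (92, 20) 7 49.9 | 
(98, -28) 7 13.5 | (98, -6) 1 24.9 | (98, 20) 2 47.3 | 
(104, -28) 2 58.6 | (104, -6) 4 60.6 | (104, 20) 4 59.1 | 
(110, -28) 11 60.7 | (110, -6) 14 61.1 | (110, 20) 11 61.1 | 
(116, -28) 10 60.4 | (116, -6) 16 61.1 | (116, 20) 10 61.2 | 
(122, -28) 10 63.0 | (122, -6) 16 61.1 | (122, 20) 11 59.9 | 
(128, -28) 33 37.1 | (128, -6) 50 38.1 | (128, 20) 29 34.6 | 
(134, -28) 11 8.7 | (134, -6) 13 8.5 | (134, 20) 8 9.9 |
```

View pics/s26.png

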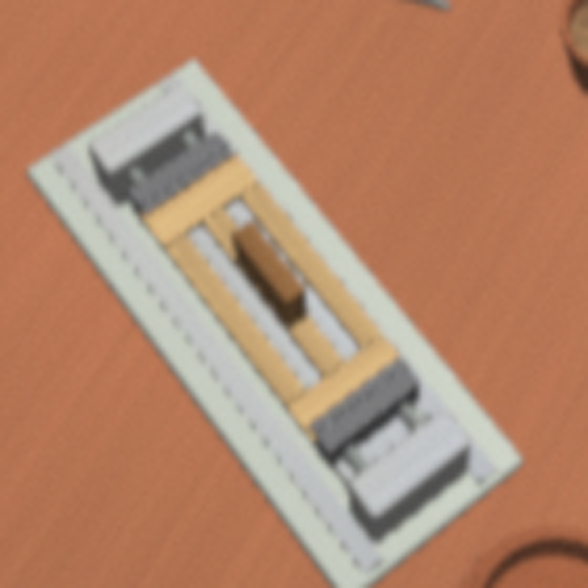

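Slats at uniform height on both ends, lips above both. One higher wrist view to check evenness across jaws.

send_rows(commands=[{"gripper": 40, "xyz": [-40, 0, -15], "roll": 0}, {"gripper": 40, "xyz": [-40, 0, -15], "roll": 0}, {"gripper": 40, "xyz": [-40, 0, -15], "roll": 0}, {"gripper": 40, "xyz": [-40, 0, -15], "roll": 0}, {"gripper": 40, "xyz": [-20, 0, -15], "roll": 0}, {"gripper": 40, "xyz": [0, 0, 0], "roll": 0}, {"gripper": 40, "xyz": [0, 0, 0], "roll": 0}, {"gripper": 40, "xyz": [0, 0, 0], "roll": 0}])

```text
clock: 26.9
eef_pos: [511.2, -201.3, 412.5]
tcp_rot: [0.138, -0.692, 0.138, 0.695]
contact_force: [-0.2, -0.4, 0.6]
grip_width: 40.3
```

```bash
python3 look.py 27; python3 - <<'E'
import cv2
p=cv2.imread("pics/w27.png");cv2.imwrite("pics/w27c.png",cv2.resize(p[0:236,240:400],None,fx=2.5,fy=2.5,interpolation=cv2.INTER_CUBIC))
E
```

```text
t 26.9 pos [ 511.2 -201.3  412.5] F [-0.2 -0.4  0.6] M [ 0.1   0.03 -0.02] w 40.3
x [-0.003  0.001 -1.   ] yawY -112.47 zaxis [-0.924  0.382  0.003] j7 [ 0.79  0.2  -0.55  1.53  0.11  1.44 -1.73]
s -77.4 n 1.3 F_s -0.01 F_z 0.56
```

View pics/w27c.png

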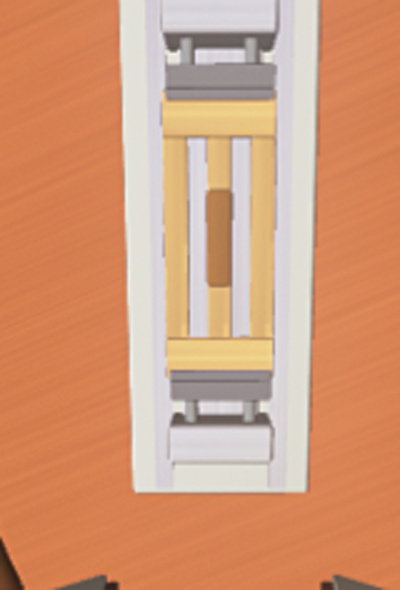

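```bash
python3 - <<'E'
import cv2,numpy as np
p=cv2.imread("pics/w27.png")
a=cv2.resize(p[0:70,290:365],None,fx=8,fy=8,interpolation=cv2.INTER_CUBIC);cv2.imwrite("pics/w27a.png",a)
b=cv2.resize(p[125:195,290:365],None,fx=8,fy=8,interpolation=cv2.INTER_CUBIC);cv2.imwrite("pics/w27b.png",b)
E
```

```text
(no output)
```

View pics/w27a.png

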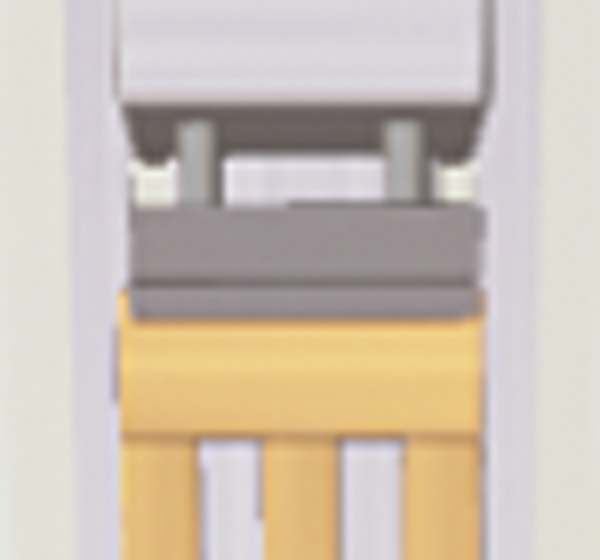

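View pics/w27b.png

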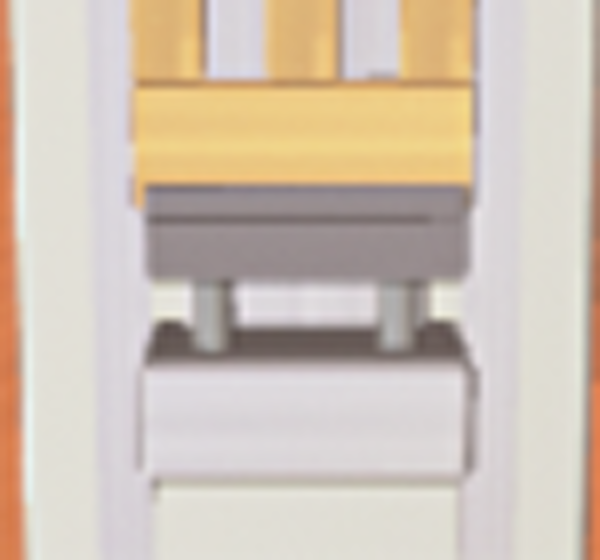

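```bash
python3 - <<'E'
from h import *
import pickle
W,s,R=pickle.load(open("pics/w27.pkl","rb"))
u=np.array([np.cos(np.radians(-22.4)),np.sin(np.radians(-22.4)),0]);n=np.array([-u[1],u[0],0]);B0=np.array([582.2,-232,0])
def m(nm,x,r,oy,z):
    P=at(W,((x+.5)/8-.5+290,(r+.5)/8-.5+oy),z)-B0; print(nm,(P@u).round(1),(P@n).round(1)); return P@u
fl=m("far lip",307,318,0,66);fh=m("far house",305,103,0,62);nl=m("near lip",308,187,125,66);nh=m("near house",308,362,125,62)
print("far house-lip",fh-fl,"near",nl-nh,"rest 36")
m("farL",121,330,0,57);m("farR",484,330,0,57);m("nearL",134,150,125,57);m("nearR",474,150,125,57)
m("jawL",132,318,0,66);m("jawR",480,318,0,66);m("njawL",145,190,125,66);m("njawR",471,190,125,66)
m("far slat/end",300,437,0,57);m("near",300,80,125,57)
E
```

```text
far lip 76.2 -0.6
far house 110.6 -0.3
near lip -72.0 -0.8
near house -105.6 -0.8
far house-lip 34.392141365617206 near 33.56480223244871 rest 36
farL 75.8 31.7
farR 75.7 -31.3
nearL -66.3 31.7
nearR -66.3 -31.8
jawL 76.2 29.2
jawR 76.2 -30.1
njawL -72.5 29.3
njawR -72.6 -30.8
far slat/end 58.3 0.6
near -53.3 0.7
```

Jaws are out 1.6 and 2.4 mm (sum 4.0), sideways offset <1 mm. Hand in.

```bash
python3 - <<'E'
from station import env
print(env.close_job(), env.observe()['clock'])
E
```

```text
the job is handed in; nothing more can be done
the job is handed in; nothing more can be done
```

The middle-sized shelf is fitted in the sprung stand, and I handed the job in at about 27 s of the 69 s allowed.

**What I did**
- I gripped the shelf by its rib, 12 mm towards the far end, and picked it up. It stayed flat in the pads.
- To tilt it, I lowered its far end lightly onto the stand's near housing (the fixed block behind the near jaw). That gave about 10.5°.
- I pushed the near end into the near jaw about 12 mm, with roughly 8–9 N of spring force.
- I lowered the far end past the far lip onto its ledge. Vertical force reached 12.8 N, on the ledges rather than a lip.
- I eased back about 5 mm so the far end went under its lip, opened the fingers and withdrew.

**Last checks**
- **Flat and held:** the shelf's top read the same height at both ends within a few millimetres, and both ends show under the lips. The absolute depth reading was about 2 mm low, but so were the lips and housings.
- **Even:** the far jaw is about 1.6 mm out and the near jaw about 2.4 mm, within about 1 mm of even. The shelf is centred across the jaws to less than 1 mm.
- **Other things:** the other things look unmoved, though the arm hides part of the last top view. The robot was clear of everything.

**Disagreements:** the top and wrist cameras put the bridge about 2 mm apart along its length. Feeling the jaw wall settled it in favour of the wrist view.

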